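Wind sample jars down into the dry bath

TASK

Take the crank of the dry bath by its loose red grip sleeve and, keeping hold of the sleeve, wind the lift fully up; then seat the empty aluminium tray flat on the lift with its four holes over the four studs. After that stand every blue-lidded jar upright on the tray and, holding the sleeve again, wind the lift fully down with the jars on it. Leave the orange-lidded jar, the beaker and the reagent bottle where they are.

Things in the scene. Friction and masses are not known exactly. Their poses are not given: they have to be found in the camera images.
- bath: Dry sample bath fixed to the bench: white open-topped square tub, 250 x 250 mm outside, walls 12 mm, steel rim 150 mm above the bench. A blue gear column (70 x 80 mm, 155 mm high) on its +y side carries the crank. Origin: centre of its underside; z up, x and y along the tub's sides; its yaw varies.
- lift (a joint): Height of the lift plate inside the tub, m: 0 = fully down (plate top 80 mm above the bench), 0.070 = fully up (plate top 150 mm above the bench, level with the tub rim). It moves only by the crank and stays where it is left. End stops at 0 and 0.070.
- lift_top (a point): Centre of the top face of the lift's square steel plate (190 x 190 mm), moving with the lift; axes parallel to the bath's. Four brass studs stand up from the plate at 60 mm from this point along +x, -x, +y and -y: each 10 mm in diameter, 16 mm high, the top 5 mm tapered to 5 mm.
- crank (a joint): Crank angle, rad, 0 to 15.71 (2.5 turns); grows as the crank turns clockwise seen from above, which raises the lift: lift = 0.004456 x angle (28 mm a turn). Self-holding; turning takes 2 to 4 N at the sleeve. Starts between 0 and 3. At 0 the crank arm points from its axis to the bath's -x.
- crank_axis (a point): Point on the crank's vertical axis of rotation, 190 mm from the tub centre along the bath's +y, 215 mm above the bench (about the height of the middle of the sleeve).
- sleeve: Red upright grip sleeve on the end of the crank arm, spinning freely on its own vertical pin 55 mm from the crank's axis: 25 mm in diameter (30 mm end collars), 70 mm high. Origin: centre of its underside, 181 mm above the bench, just above the arm. Held from above (its top is free), the hand need not turn while cranking.
- sleeve_mid (a point): Middle of the grip sleeve on its axis, 35 mm above the sleeve's underside: the point to hold.
- tray: Loose aluminium tray 180 x 180 mm, 0.5 kg: floor 8 mm thick, lip 6 mm wide up to 20 mm; four 14 mm through holes 60 mm from the centre along +x, -x, +y, -y (fits the studs at any quarter turn). Central blue grip bar on a post: 40 mm along x, 16 mm along y, 36 to 68 mm above the underside. Origin: centre of underside, z up. On the bench, right front, any yaw.
- jar0: Sample jar with a blue lid: a plain upright cylinder 46 mm in diameter and 60 mm high (lid the top 16 mm), about 0.12 kg, standing loose on the bench at the robot's right. Origin: centre of its underside, z up. Two to four blue-lidded jars are there in a given start; absent ones have no pose.
- jar1: Sample jar with a blue lid: a plain upright cylinder 46 mm in diameter and 60 mm high (lid the top 16 mm), about 0.12 kg, standing loose on the bench at the robot's right. Origin: centre of its underside, z up. Two to four blue-lidded jars are there in a given start; absent ones have no pose.
- jar2: Sample jar with a blue lid: a plain upright cylinder 46 mm in diameter and 60 mm high (lid the top 16 mm), about 0.12 kg, standing loose on the bench at the robot's right. Origin: centre of its underside, z up. Two to four blue-lidded jars are there in a given start; absent ones have no pose.
- jar3: Sample jar with a blue lid: a plain upright cylinder 46 mm in diameter and 60 mm high (lid the top 16 mm), about 0.12 kg, standing loose on the bench at the robot's right. Origin: centre of its underside, z up. Two to four blue-lidded jars are there in a given start; absent ones have no pose.
- reject: Orange-lidded jar, same shape and size as the blue-lidded ones, standing among them; to be left alone. Origin: centre of its underside.
- beaker: Glass beaker, 72 mm wide, 90 mm high, on the bench on the crank side nearer the robot; bystander. Origin: centre of its underside.
- reagent: White reagent bottle with a red cap, 56 mm wide, 100 mm high, beyond the jars; bystander. Origin: centre of its underside.
Not all that is in view belongs to the job. Leave any green or yellow look-alike of the jar1 alone. What is shaped like the jar2 but green or yellow is not meant.

How it is judged:
On the way, in this order (a step that is already met when the one before it is completed fails the run):
1. the lift has been wound fully up (within 3 mm) with the sleeve still held in the fingers (value of joint lift above 0.067 m and contact force between the fingers and sleeve above 1 N), for 0.2 s.
2. the tray lies seated over the four studs on the raised lift, let go (horizontal distance between tray and lift_top below 0.005 m and z of tray in the frame of lift_top between -0.003 and 0.003 m and angle between tray's own z axis and vertical below 0.04 rad and value of joint lift above 0.06 m and contact force between the fingers and tray below 0.5 N), for 0.3 s.
3. every blue-lidded jar stands upright on the seated tray, let go, the lift still up (horizontal distance between tray and lift_top below 0.005 m and z of tray in the frame of lift_top between -0.003 and 0.003 m and angle between tray's own z axis and vertical below 0.04 rad and x of jar0 in the frame of tray between -0.075 and 0.075 m and y of jar0 in the frame of tray between -0.075 and 0.075 m and z of jar0 in the frame of tray between 0.004 and 0.012 m and angle between each of jar0, jar1, jar2, jar3's own z axis and vertical below 0.1 rad and linear speed of each of jar0, jar1, jar2, jar3 below 0.03 m/s and x of jar1 in the frame of tray between -0.075 and 0.075 m and y of jar1 in the frame of tray between -0.075 and 0.075 m and z of jar1 in the frame of tray between 0.004 and 0.012 m and x of jar2 in the frame of tray between -0.075 and 0.075 m and y of jar2 in the frame of tray between -0.075 and 0.075 m and z of jar2 in the frame of tray between 0.004 and 0.012 m and x of jar3 in the frame of tray between -0.075 and 0.075 m and y of jar3 in the frame of tray between -0.075 and 0.075 m and z of jar3 in the frame of tray between 0.004 and 0.012 m and contact force between the fingers and jar0 below 0.5 N and contact force between the fingers and jar1 below 0.5 N and contact force between the fingers and jar2 below 0.5 N and contact force between the fingers and jar3 below 0.5 N and value of joint lift above 0.06 m), for 0.3 s.
4. the lift has been wound fully down (within 3 mm) with the sleeve still held in the fingers (value of joint lift below 0.003 m and contact force between the fingers and sleeve above 1 N), for 0.2 s.
At the end, for the whole second after the job is handed in: The lift is fully down (within 4 mm), the tray sits flat over the studs (centre within 5 mm, underside within 3 mm of the plate) and every blue-lidded jar that is there stands upright (within 0.1 rad), at rest, on the tray's floor inside the lip (value of joint lift below 0.004 m and horizontal distance between tray and lift_top below 0.005 m and z of tray in the frame of lift_top between -0.003 and 0.003 m and angle between tray's own z axis and vertical below 0.04 rad and x of jar0 in the frame of tray between -0.075 and 0.075 m and y of jar0 in the frame of tray between -0.075 and 0.075 m and z of jar0 in the frame of tray between 0.004 and 0.012 m and angle between each of jar0, jar1, jar2, jar3's own z axis and vertical below 0.1 rad and linear speed of each of jar0, jar1, jar2, jar3 below 0.03 m/s and x of jar1 in the frame of tray between -0.075 and 0.075 m and y of jar1 in the frame of tray between -0.075 and 0.075 m and z of jar1 in the frame of tray between 0.004 and 0.012 m and x of jar2 in the frame of tray between -0.075 and 0.075 m and y of jar2 in the frame of tray between -0.075 and 0.075 m and z of jar2 in the frame of tray between 0.004 and 0.012 m and x of jar3 in the frame of tray between -0.075 and 0.075 m and y of jar3 in the frame of tray between -0.075 and 0.075 m and z of jar3 in the frame of tray between 0.004 and 0.012 m); the robot touches nothing.
It fails at once if the orange-lidded jar is moved more than 6 cm (distance of reject from where it was at the start of the episode above 0.06 m).
It fails at once if the beaker or the reagent bottle is moved more than 3 cm (distance of any of beaker, reagent from where it was at the start of the episode above 0.03 m).
It fails at once if the orange-lidded jar, the beaker or the reagent bottle is tipped over (angle between any of reject, beaker, reagent's own z axis and vertical above 0.7 rad).
Of jar0, jar1, jar2, jar3 only 2 to 4 are there at a start; the rules pass over those that are not, and their reading is None.
At some moment in a run one of jar0, jar1, jar2, jar3, tray may be knocked a few centimetres aside while the robot is not near it.
It also fails if it takes over 210 s, if anything falls off the work surface, if the arm or the gripper's body presses on something with over 40 N, if the wrist force passes 120 N, or if a joint passes its speed limit or range.

ROBOT

A 6-joint arm with a two-finger parallel gripper is mounted at the origin on the work surface. World frame = base frame: x ahead of the robot, y to its left, z up, the work surface at z = 0. Lengths are in m, angles in rad, forces in N, time in s.
With the tool pointing down it reaches from about 0.375 to 0.9 m from the base axis. Payload 3.1 kg.
Tool frame: the origin (TCP) lies at the very end of the fingers, on their centre line; the grasp point (between the pads) lies 19 mm behind it; z points along the fingers, y is the line along which they close (so a half turn about z gives the same grasp; the last joint's range is limited). The gripper opens to 87 mm and grips with 3 to 60 N. Pads are 19 mm wide; open, the fingers measure 117 mm over their backs; the gripper's body (75 mm by 190 mm) begins 51 mm behind the grasp point.
Start: joints at [1.02, 0.527, 1.433, -0, 1.181, -0.178], TCP at [0.227, 0.582, 0.223] pointing down, gripper open.
Joint ranges: [-3.08, 3.08], [-0.75, 2.2], [0.22, 2.44], [-1.43, 4.57], [0, 2.65], [-2.85, 2.85]. Speed limits (rad/s): [2.79, 2.79, 3.14, 3.14, 3.14, 3.14].

INTERFACE

Orientations are given as a unit quaternion [x, y, z, w].
In Python, from rig import robot gives the robot as it stands. The module is installed in compiled form; this text tells all that it offers.
- The arm moves only by the tool play_rows, never from a script. Its argument "steps" is one flat list of numbers, 5 for each row, row after row: the opening, from -1 (shut) to 1 (fully open), then the shift along the tool's x, y, z as a fraction of full scale, then the turn about the tool's z as a fraction of full scale. In form: [claw, tx, ty, tz, twist, claw, tx, ty, tz, twist, ...]. A call has exactly 10 rows; each row shifts and turns the commanded pose from where the row before left it, along the tool's axes as they then stand; what a row does not reach is not made up. Full scale, the value 1, is 0.03 m for a shift and 0.1 rad for a turn. A row lasts 1/10 s, in which the tool goes at most 50 mm and 8.59 degrees, less where a joint would pass 70% of its speed; a pose out of reach is approached as far as the arm can. A call with a number of a shift or a turn outside -1 to 1 is refused whole. A call with a gripper value outside its range is refused whole. The fingers move at their own pace and stop on an object; "grip_force" is the grip in N (left out, the last holds). Time passes only in rows, so rows that do not move let the fingers close, or fill a call up. It gives the time, the measured TCP pose, the force, the opening and the grip force at its end, in the units of the state.
- robot.get_obs(): the state, without advancing time (a new reading comes with each control period).
- robot.camera(name): name is "scene" or "side" or "wrist"; returns a dict with "image" (420x560x3 uint8, red, green, blue), "mtx" (3x3 intrinsics, pixels), "D" ([k1, k2, p1, p2, k3] as OpenCV has them; the pictures are not rectified), "rvec" (rotation vector, rad) and "tvec" (3), from world to camera coordinates, as OpenCV has them. Camera axes: x right, y down, z forward; pixel columns grow to the right and rows downward; lengths in m; the calibration is good to about 2 mm. A picture is of the moment at which its call begins. There is no depth.
- robot.hand_in(): hands the job in; it is judged then, once.
The state is a dict: "time": time; "q": joint angles; "joint_velocities": joint speeds; "joint_torque": joint torques, N m; "position": TCP position; "tool_rot": TCP orientation; "ft_force": force on the tool from outside, world axes, zero at the start; "moment": the same for the moment, N m; "grip_width": finger opening in m; "grip_force": force on a finger pad.
Only numpy, scipy, OpenCV 4.12 (cv2) and the standard library are available. Lean on these libraries where they do the work, as an engineer would, in place of code of your own. Each camera call takes 0.05 s, during which the arm holds its last target. There are 200 camera calls.

## Working session

There is one attempt and no reset: what is moved stays moved. The work goes in short steps, Python scripts to look and compute and a tool call to move; the robot and the scene stay as the last step left them, time stands still between calls to the robot, and variables do not carry over. Pictures are saved under pics/ and viewed, at most 14 in all, crops included, and the job is handed in when it is done.

Besides the shell and the picture viewer there is one more tool, called after "Call:" as name(argument=value, ...), one argument or row to a line, values as JSON. play_rows: Moves the arm, as the interface text tells. Shift numbers are shares of 0.03 m and turn numbers shares of 0.1 rad, none past 1 either way. Its arguments: {"type":"object","properties":{"steps":{"type":"array"},"grip_force":{"type":"number"}},"required":["steps"]}

```bash
mkdir -p pics; ls
cat > h.py <<'E'
import numpy as np, cv2
from scipy.spatial.transform import Rotation as R
from rig import robot
def cam(n,save=None):
    c=robot.camera(n)
    if save: cv2.imwrite('pics/'+save,c['image'][:,:,::-1])
    return c
def ray(c,uv):
    p=cv2.undistortPoints(np.array(uv,float).reshape(-1,1,2),np.array(c['mtx']),np.array(c['D'])).reshape(-1,2)
    M=cv2.Rodrigues(np.array(c['rvec'],float))[0]; o=-M.T@np.ravel(c['tvec'])
    return o,np.c_[p,np.ones(len(p))]@M
def onz(c,uv,z):
    o,d=ray(c,uv); return o+d*((z-o[2])/d[:,2])[:,None]
def proj(c,P):
    return cv2.projectPoints(np.array(P,float).reshape(-1,1,3),np.array(c['rvec'],float),np.array(c['tvec'],float),np.array(c['mtx']),np.array(c['D']))[0].reshape(-1,2)
E
python3 - <<'E'
from h import *
for n in('scene','side','wrist'):
    c=cam(n,n+'0.png'); M=cv2.Rodrigues(np.array(c['rvec'],float))[0]; print(n,-M.T@np.ravel(c['tvec']),M[2])
o=robot.get_obs(); print(o)
print(R.from_quat(o['tool_rot']).as_matrix())
a=[cv2.imread('pics/%s0.png'%n) for n in('scene','side')]
E
```

```text
pics
scene [ 1.24097751 -0.49468958  1.15094091] [-0.5298576   0.35464937 -0.77037313]
side [ 0.25656114 -0.98583412  1.29452257] [ 0.19118646  0.61799907 -0.76257779]
wrist [0.15005506 0.61130746 0.3826485 ] [ 0.27700031 -0.10940269 -0.95462133]
{'time': 0.15, 'q': array([ 1.02049757e+00,  5.28250494e-01,  1.43358118e+00, -3.91088966e-05,
        1.18143098e+00, -1.78519487e-01]), 'joint_velocities': array([-0.00019787, -0.00071607, -0.00718619,  0.00246746,  0.00013497,
       -0.00072357]), 'joint_torque': array([ 3.67282773e-04, -4.40434277e+01, -1.76842511e+01,  6.32413197e-02,
        5.52665431e-02, -1.12967612e-04]), 'position': array([0.22674393, 0.58182044, 0.22180629]), 'tool_rot': array([ 1.84813543e-01,  9.82773248e-01, -7.86613135e-04, -2.80694101e-04]), 'ft_force': array([0.61875946, 0.53546395, 0.465295  ]), 'moment': array([-0.0051155 ,  0.00032985,  0.00158813]), 'grip_force': 0.0, 'grip_width': 0.08716488492138826}
[[-9.31687751e-01  3.63259170e-01 -8.42470828e-04]
 [ 3.63260053e-01  9.31686671e-01 -1.44237255e-03]
 [ 2.60963787e-04 -1.64987683e-03 -9.99998605e-01]]
```

View pics/scene0.png

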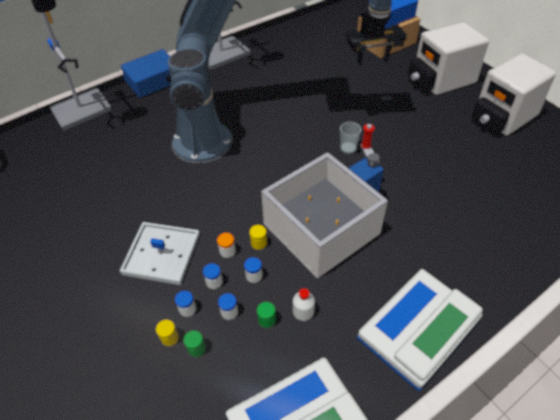

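View pics/side0.png

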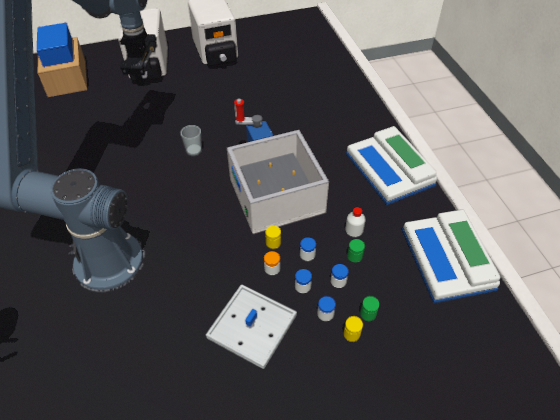

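Scene: the red sleeve is at (368,135), with the reagent cap at (304,294) as its look-alike. The blue lids are at (213,271), (253,264), (185,298) and (228,301); the orange (226,240), yellow (258,233; 167,328) and green (266,311; 194,340) ones are decoys. The tray is at (160,252). Next I measure.

```bash
cat >> h.py <<'E'
def blobs(c,lo,hi,amin=8,amax=1e5,box=None):
    h=cv2.cvtColor(c['image'],cv2.COLOR_RGB2HSV); m=cv2.inRange(h,np.array(lo),np.array(hi))
    if box: k=np.zeros_like(m);k[box[1]:box[3],box[0]:box[2]]=255;m&=k
    n,l,s,ce=cv2.connectedComponentsWithStats(m)
    return [(ce[i].round(1),s[i].tolist()) for i in range(1,n) if amin<=s[i][4]<=amax]
def tri(c1,u1,c2,u2):
    (o1,d1),(o2,d2)=ray(c1,u1),ray(c2,u2); d1,d2=d1[0],d2[0]
    t=np.linalg.lstsq(np.c_[d1,-d2],o2-o1,rcond=None)[0]
    a,b=o1+d1*t[0],o2+d2*t[1]; return (a+b)/2,np.linalg.norm(a-b)
E
python3 - <<'E'
from h import *
np.set_printoptions(precision=4,suppress=True)
cs,cd=cam('scene'),cam('side')
for n,c in(('scene',cs),('side',cd)):
    print(n)
    print('red',[(b[0],b[1]) for b in blobs(c,(0,180,120),(4,255,255))])
    for b in blobs(c,(108,170,90),(122,255,255),15): print('blue',b, onz(c,b[0],.06)[0][:2])
    for nm,lo,hi in(('or',(8,200,150),(16,255,255)),('ye',(24,180,150),(32,255,255)),('gr',(50,150,60),(75,255,255))):
        for b in blobs(c,lo,hi,40): print(nm,b[0],b[1][4],onz(c,b[0],.056)[0][:2])
    bx=(280,180,360,240) if n=='scene' else (240,155,310,205)
    print('brass',blobs(c,(8,90,80),(28,255,255),2,box=bx))
ims=[cv2.resize(cs['image'][140:280,250:400],None,fx=4,fy=4,interpolation=3)]
cv2.imwrite('pics/crop1.png',ims[0][:,:,::-1])
ims=cv2.resize(cs['image'][210:290,110:260],None,fx=5,fy=5,interpolation=3)
cv2.imwrite('pics/crop2.png',ims[:,:,::-1])
E
```

```text
scene
red [(array([366.6, 136.4]), [363, 125, 11, 23, 118]), (array([303.7, 293. ]), [300, 289, 9, 10, 68])]
blue (array([401.5,  12.6]), [386, 0, 31, 27, 348]) [-0.1771  1.1606]
blue (array([162.4,  69.8]), [156, 66, 12, 7, 20]) [-0.4135  0.0514]
blue (array([132. ,  81.6]), [124, 74, 16, 20, 77]) [-0.415 -0.082]
blue (array([372.6, 175.6]), [367, 170, 12, 11, 25]) [0.5317 0.3292]
blue (array([157.5, 244.4]), [152, 241, 11, 7, 42]) [ 0.3751 -0.3438]
blue (array([252.2, 264.3]), [244, 257, 17, 16, 72]) [ 0.5894 -0.1609]
blue (array([211. , 270.2]), [203, 263, 17, 15, 74]) [ 0.5401 -0.2623]
blue (array([407.9, 293.8]), [398, 283, 21, 22, 28]) [0.9052 0.117 ]
blue (array([183.4, 298.8]), [175, 291, 18, 16, 83]) [ 0.5749 -0.3657]
blue (array([227. , 300.5]), [218, 293, 19, 17, 74]) [ 0.6454 -0.2751]
blue (array([385.1, 331.7]), [377, 324, 17, 15, 21]) [ 0.9495 -0.0041]
blue (array([301.1, 390.5]), [273, 373, 53, 32, 669]) [ 0.9459 -0.2592]
blue (array([263.1, 412.4]), [247, 403, 34, 17, 284]) [ 0.9369 -0.3579]
ye [256.9 233.1] 225 [ 0.5048 -0.0904]
ye [164.6 328.6] 264 [ 0.6209 -0.4449]
[... 590 characters left out ...]
blue (array([307. , 249.5]), [301, 246, 13, 6, 24]) [ 0.5766 -0.1814]
blue (array([305. , 279.1]), [296, 269, 16, 16, 42]) [ 0.5387 -0.2756]
blue (array([340.2, 276.7]), [333, 272, 16, 8, 32]) [ 0.6362 -0.2974]
blue (array([329. , 307.3]), [320, 298, 16, 14, 27]) [ 0.5724 -0.3789]
blue (array([251., 320.]), [246, 313, 11, 13, 42]) [ 0.3612 -0.3536]
ye [273.  236.1] 262 [ 0.4956 -0.1023]
ye [353.3 327.6] 337 [ 0.6139 -0.4525]
gr [355.6 250. ] 316 [ 0.714  -0.2226]
gr [369.3 307.9] 360 [ 0.6773 -0.4112]
brass [(array([270. , 164.5]), [269, 163, 3, 4, 12]), (array([293.1, 172.1]), [292, 170, 3, 5, 14]), (array([258.2, 181.8]), [257, 180, 3, 5, 12]), (array([282.1, 189.1]), [281, 188, 3, 3, 8])]
```

View pics/crop1.png

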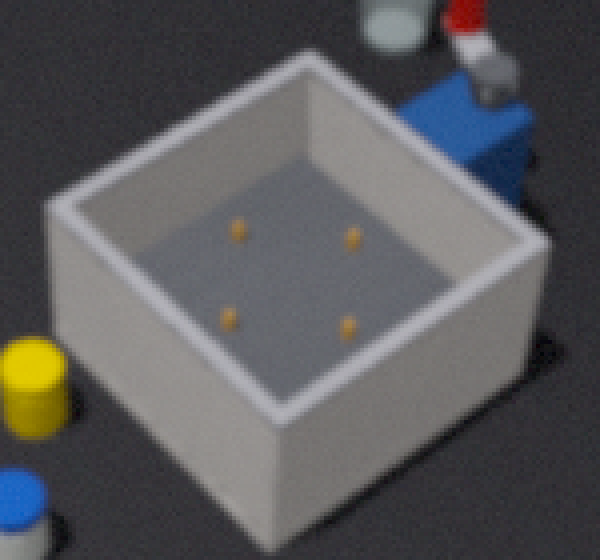

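Run:
```python
from h import *
from itertools import permutations
np.set_printoptions(precision=4,suppress=True)
cs,cd=cam('scene'),cam('side')
S=[(309.,197.3),(337.9,199.4),(307,219.5),(336.6,221.9)];D=[(270,164.5),(293.1,172.1),(258.2,181.8),(282.1,189.1)]
r=[[tri(cs,a,cd,b) for b in D] for a in S]
p=min(permutations(range(4)),key=lambda p:sum(r[i][p[i]][1] for i in range(4)))
P=np.array([r[i][p[i]][0] for i in range(4)]);print(p,P,[r[i][p[i]][1] for i in range(4)]);C=P.mean(0);print('centre',C)
d=P-C;print(np.degrees(np.arctan2(d[:,1],d[:,0])),np.linalg.norm(d[:,:2],axis=1))
print('sleeve',tri(cs,(366.6,136.4),cd,(239.3,110.4)))
print('reagent cap',tri(cs,(303.7,293),cd,(357.1,211)))
B=[(252.2,264.3),(211,270.2),(183.4,298.8),(227,300.5)];
# jars: orange/blue lids, broader masks
for n,c in(('scene',cs),('side',cd)):
    for nm,lo,hi in(('blue',(100,120,60),(130,255,255)),('or',(5,150,100),(18,255,255))):
        bx=(110,220,330,350) if n=='scene' else (200,220,380,360)
        for b in blobs(c,lo,hi,30,box=bx): print(n,nm,b[0],b[1][4],onz(c,b[0],.054)[0][:2])
# tray outline
for n,c,bx in(('scene',cs,(100,205,215,295)),('side',cd,(195,275,310,375))):
    x0,y0,x1,y1=bx
    g=cv2.cvtColor(c['image'],cv2.COLOR_RGB2GRAY)[y0:y1,x0:x1]
    m=(g>110).astype(np.uint8)
    ct=max(cv2.findContours(m,0,2)[0],key=cv2.contourArea);hull=cv2.convexHull(ct)
    ap=cv2.approxPolyDP(hull,6,True).reshape(-1,2)+[x0,y0];print(n,'tray corners',ap.tolist())
    if len(ap)==4:
        q=onz(c,ap,.02);print(q[:,:2],np.linalg.norm(q-np.roll(q,1,0),axis=1),q.mean(0))
```

```text
(2, 0, 3, 1) [[0.5049 0.0963 0.0871]
 [0.5623 0.1594 0.0878]
 [0.5689 0.0413 0.0884]
 [0.625  0.1037 0.0871]] [np.float64(0.00033659261482345694), np.float64(0.00024948842384102675), np.float64(0.0027976582088098416), np.float64(0.001297685890608006)]
centre [0.5653 0.1002 0.0876]
[-176.3285   92.8365  -86.5162    3.3883] [0.0605 0.0593 0.059  0.0598]
sleeve (array([0.5027, 0.3063, 0.2146]), np.float64(0.0002534740071728898))
reagent cap (array([ 0.7589, -0.1135,  0.0942]), np.float64(0.000596818398969203))
scene blue [157.4 243.3] 97 [ 0.3666 -0.3415]
scene blue [252.3 264.3] 239 [ 0.5859 -0.1589]
scene blue [211.1 270.4] 242 [ 0.5369 -0.2611]
scene blue [183.3 298.2] 266 [ 0.5695 -0.3643]
scene blue [226.8 301. ] 268 [ 0.643 -0.275]
scene or [225.1 239.3] 214 [ 0.4687 -0.1757]
side blue [307.8 243.9] 193 [ 0.5869 -0.1589]
side blue [339.8 271.1] 217 [ 0.6437 -0.2762]
side blue [303.  276.3] 220 [ 0.5376 -0.2617]
side blue [326.5 303.8] 245 [ 0.5711 -0.3639]
side blue [250.8 317.1] 116 [ 0.3634 -0.3421]
side or [271.6 258.2] 203 [ 0.4697 -0.1764]
scene tray corners [[142, 222], [198, 230], [179, 283], [120, 271]]
[[ 0.2375 -0.3404]
 [ 0.3669 -0.2143]
 [ 0.4991 -0.3475]
 [ 0.365  -0.4683]] [0.1807 0.1807 0.1876 0.1805] [ 0.3671 -0.3426  0.02  ]
side tray corners [[240, 285], [296, 312], [263, 367], [206, 335]]
[[ 0.3627 -0.2166]
 [ 0.4901 -0.346 ]
 [ 0.36   -0.4717]
 [ 0.2374 -0.3411]] [0.1767 0.1816 0.1809 0.1791] [ 0.3625 -0.3438  0.02  ]
```

View pics/crop2.png

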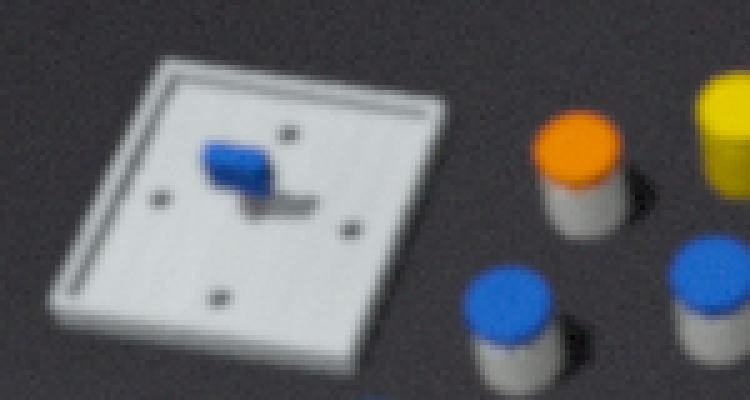

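Crop 2 confirms the tray: plain aluminium, blue bar along world +45°, centre about (0.365,-0.343). The jar lids agree between views. The bath centre is (0.565,0.100) with yaw 3.35°, and the sleeve is at (0.503,0.306), 54 mm from the derived axis (0.554,0.290), as expected. Moving to the sleeve, with finger line along world y.

Call:
play_rows(
  steps=[0.4,0,0,-0.7,-1,0.4,0,0,-0.7,-1,0.4,0,0,-0.7,-1,0.4,0,0,-0.5,-0.72,0.4,-1,-1,0,0,0.4,-1,-1,0,0,0.4,-1,-1,0,0,0.4,-1,-1,0,0,0.4,-1,-1,0,0,0.4,-1,-1,0,0],
  grip_force=25,
)

```text
time: 1.35
position: [0.408, 0.401, 0.3007]
tool_rot: [-0.0, 1.0, 0.0, 0.0]
ft_force: [-0.1, 1.3, 0.4]
grip_width: 0.0609
grip_force: 0.0
```

Call:
play_rows(
  steps=[0.4,-0.8,-0.8,0,0,0.4,-0.8,-0.8,0,0,0.4,-0.8,-0.8,0,0,0.4,-0.8,-0.8,0,0,0.4,0,0,0,0,0.4,0,0,0,0,0.4,0,0,0,0,0.4,0,0,0,0,0.4,0,0,0,0,0.4,0,0,0,0],
)

```text
time: 2.35
position: [0.5025, 0.307, 0.3007]
tool_rot: [-0.001, 1.0, 0.0, 0.0]
ft_force: [-0.1, 0.3, 1.1]
grip_width: 0.061
grip_force: 0.0
```

Run:
```python
from h import *
np.set_printoptions(precision=4,suppress=True)
o=robot.get_obs();m=R.from_quat(o['tool_rot']).as_matrix()
print(o['position'],np.degrees(np.arctan2(m[1,1],m[0,1])),o['grip_width'],o['q'],o['ft_force'])
c=cam('wrist','w1.png');print(blobs(c,(0,180,100),(4,255,255)));
b=blobs(c,(0,180,100),(4,255,255),100)
if b: print(onz(c,b[0][0],.22))
```

```text
[0.5025 0.307  0.3007] 90.08248185675998 0.0609955046137538 [ 0.3587  0.399   1.4287  0.0001  1.3138 -1.2135] [-0.1028  0.3016  1.1179]
[(array([281.4, 217.3]), [260, 184, 45, 68, 1879])]
[[0.5047 0.3087 0.22  ]]
```

View pics/w1.png

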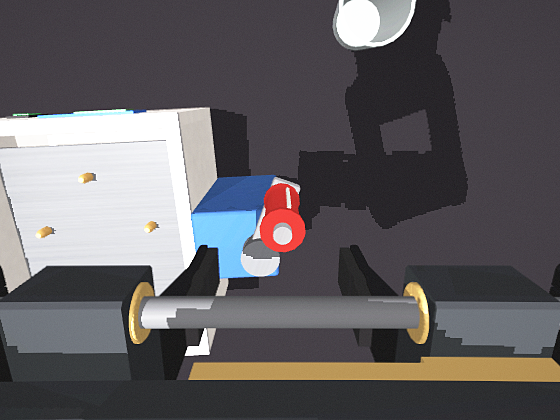

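The wrist view shows the sleeve top at (284,231), the hub cap at (262,254) and the beaker clear at top right.

Run:
```python
from h import *
np.set_printoptions(precision=4,suppress=True)
c=cam('wrist')
print(onz(c,[(284,230)],.251),onz(c,[(262,250)],.2))
ax=np.array([.554,.290]);s=np.array([.5027,.3063])
p=s-ax;a0=np.arctan2(p[1],p[0]);print(np.degrees(a0))
# rows: 18deg clockwise on r=.055 from a0
P=lambda a:.055*np.c_[np.cos(a),np.sin(a)]
d=np.diff(P(a0-np.radians(18)*np.arange(21)),axis=0)/.03
print((d*[-1,1]).round(2).tolist())
```

```text
[[0.5026 0.31   0.251 ]] [[0.5399 0.2932 0.2   ]]
162.37292871980645
[[-0.26, 0.51], [-0.4, 0.41], [-0.51, 0.26], [-0.57, 0.09], [-0.57, -0.09], [-0.51, -0.26], [-0.41, -0.4], [-0.26, -0.51], [-0.09, -0.57], [0.09, -0.57], [0.26, -0.51], [0.4, -0.41], [0.51, -0.26], [0.57, -0.09], [0.57, 0.09], [0.51, 0.26], [0.41, 0.4], [0.26, 0.51], [0.09, 0.57], [-0.09, 0.57]]
```

Call:
play_rows(
  steps=[0.4,0,0,0.7,0,0.4,0,0,0.7,0,0.4,0,0,0.7,0,0.4,0,0,0.7,0,0.4,0,0,0.65,0,-1,0,0,0,0,-1,0,0,0,0,-1,0,0,0,0,-1,0,0,0,0,-1,0,0,0,0],
  grip_force=25,
)

```text
time: 3.45
position: [0.5037, 0.3072, 0.1982]
tool_rot: [0.0, 1.0, 0.001, 0.001]
ft_force: [-0.2, 2.2, 0.0]
grip_width: 0.0291
grip_force: 2.6
```

Call:
play_rows(
  steps=[-1,0,0,0,0,-1,0,0,0,0,-1,-0.26,0.51,0,0,-1,-0.4,0.41,0,0,-1,-0.51,0.26,0,0,-1,-0.57,0.09,0,0,-1,-0.57,-0.09,0,0,-1,-0.51,-0.26,0,0,-1,0,0,0,0,-1,0,0,0,0],
)

```text
time: 4.45
position: [0.5897, 0.3345, 0.1971]
tool_rot: [0.0, 1.0, 0.001, 0.002]
ft_force: [5.3, 4.5, -2.0]
grip_width: 0.0246
grip_force: 21.5
```

Run:
```python
from h import *
np.set_printoptions(precision=4,suppress=True)
o=robot.get_obs();p=o['position'];print(o['position'],o['grip_width'],o['grip_force'],o['ft_force'])
d=p[:2]-[.554,.290];print(np.linalg.norm(d),np.degrees(np.arctan2(d[1],d[0])))
```

```text
[0.5897 0.3345 0.1971] 0.024587276218016173 21.48256872460479 [ 5.2813  4.523  -1.9794]
0.057031075606157486 51.24004024124363
```

Call:
play_rows(
  steps=[-1,-0.41,-0.4,0,0,-1,-0.26,-0.51,0,0,-1,-0.09,-0.57,0,0,-1,0.09,-0.57,0,0,-1,0.26,-0.51,0,0,-1,0.4,-0.41,0,0,-1,0.51,-0.26,0,0,-1,0.57,-0.09,0,0,-1,0.57,0.09,0,0,-1,0.51,0.26,0,0],
)

```text
time: 5.45
position: [0.5246, 0.2457, 0.1971]
tool_rot: [0.0, 1.0, 0.001, 0.003]
ft_force: [8.8, 6.4, -7.2]
grip_width: 0.0249
grip_force: 23.0
```

Call:
play_rows(
  steps=[-1,0.41,0.4,0,0,-1,0.26,0.51,0,0,-1,0.09,0.57,0,0,-1,-0.09,0.57,0,0,-1,-0.26,0.51,0,0,-1,-0.4,0.41,0,0,-1,-0.51,0.26,0,0,-1,-0.57,0.09,0,0,-1,-0.57,-0.09,0,0,-1,-0.51,-0.26,0,0],
)

```text
time: 6.45
position: [0.5862, 0.337, 0.1969]
tool_rot: [-0.001, 1.0, 0.002, -0.001]
ft_force: [-1.4, 6.5, 0.4]
grip_width: 0.0249
grip_force: 20.8
```

Run:
```python
from h import *
np.set_printoptions(precision=4,suppress=True)
o=robot.get_obs();p=o['position'];print(o['position'],o['grip_width'],o['grip_force'],o['ft_force'])
d=p[:2]-[.555,.290];print(np.linalg.norm(d),np.degrees(np.arctan2(d[1],d[0])))
```

```text
[0.5862 0.337  0.1969] 0.024877814232302155 20.772450617223512 [-1.4417  6.4944  0.372 ]
0.056423433713567325 56.47774888790685
```

Call:
play_rows(
  steps=[-1,-0.41,-0.4,0,0,-1,-0.26,-0.51,0,0,-1,-0.09,-0.57,0,0,-1,0.09,-0.57,0,0,-1,0.26,-0.51,0,0,-1,0.4,-0.41,0,0,-1,0.51,-0.26,0,0,-1,0.57,-0.09,0,0,-1,0.57,0.09,0,0,-1,0.51,0.26,0,0],
)

```text
time: 7.45
position: [0.5246, 0.2457, 0.1971]
tool_rot: [0.0, 1.0, 0.001, 0.003]
ft_force: [9.1, 6.4, -7.8]
grip_width: 0.0252
grip_force: 23.0
```

Call:
play_rows(
  steps=[-1,0.41,0.4,0,0,-1,0.26,0.51,0,0,-1,0.09,0.57,0,0,-1,-0.09,0.57,0,0,-1,-0.26,0.51,0,0,-1,-0.4,0.41,0,0,-1,-0.51,0.26,0,0,-1,-0.57,0.09,0,0,-1,-0.57,-0.09,0,0,-1,-0.51,-0.26,0,0],
)

```text
time: 8.45
position: [0.5861, 0.337, 0.1969]
tool_rot: [-0.001, 1.0, 0.002, -0.001]
ft_force: [-0.5, 6.9, -0.1]
grip_width: 0.0249
grip_force: 20.8
```

Call:
play_rows(
  steps=[-1,-0.3,-0.3,0,0,-1,-0.26,-0.51,0,0,-1,-0.1,-0.57,0,0,-1,0,0,0,0,-1,0,0,0,0,-1,0,0,0,0,-1,0,0,0,0,-1,0,0,0,0,-1,0,0,0,0,-1,0,0,0,0],
)

```text
time: 9.45
position: [0.6111, 0.2938, 0.1971]
tool_rot: [0.0, 1.0, 0.002, 0.005]
ft_force: [9.5, 5.4, -4.9]
grip_width: 0.0248
grip_force: 23.4
```

Run:
```python
from h import *
np.set_printoptions(precision=4,suppress=True)
o=robot.get_obs();p=o['position'];print(o['position'],o['grip_width'],o['grip_force'],o['ft_force'])
d=p[:2]-[.5554,.2914];print(np.linalg.norm(d),np.degrees(np.arctan2(d[1],d[0])))
c=cam('side','s2.png')
cs=cam('scene')
for n,c in(('side',c),('scene',cs)):
    bx=(225,120,330,215) if n=='side' else (265,150,370,260)
    for b in blobs(c,(8,90,80),(28,255,255),2,box=bx): print(n,b[0],b[1][4],onz(c,b[0],.158)[0])
```

```text
[0.6111 0.2938 0.1971] 0.024767902871429003 23.421192265116133 [ 9.501   5.3508 -4.946 ]
0.055729099557744924 2.4716419960845175
side [269.4 149.5] 13 [0.5613 0.1576 0.158 ]
side [294.  157.3] 13 [0.6256 0.101  0.158 ]
side [257.6 166.9] 15 [0.505  0.0939 0.158 ]
side [282.2 175.1] 15 [0.5676 0.0383 0.158 ]
scene [310.  181.3] 13 [0.5074 0.0958 0.158 ]
scene [339.5 183.9] 14 [0.5646 0.1572 0.158 ]
scene [307.1 204.1] 14 [0.5708 0.0375 0.158 ]
scene [338.2 206.1] 15 [0.6263 0.1016 0.158 ]
scene [265.3 235.6] 28 [ 0.593  -0.1149  0.158 ]
```

The lift is up: the studs land consistently at z≈0.158 in both views and the arm is at 2.5° (target 3.4°), still gripped. Releasing, and viewing the studs from above on the way to the tray.

Call:
play_rows(
  steps=[0.4,0,0,0,0,0.4,0,0,0,0,0.4,0,0,0,0,0.4,0,0,-1,0,0.4,0,0,-1,0,0.4,0,0,-1,0,0.4,0,0,-1,0,0.4,0,0,-1,0,0.4,0.2,-1,0,0,0.4,0.2,-1,0,0],
)

```text
time: 10.55
position: [0.595, 0.2321, 0.3485]
tool_rot: [-0.001, 1.0, -0.0, 0.001]
ft_force: [0.0, 0.3, -0.9]
grip_width: 0.061
grip_force: 0.0
```

Call:
play_rows(
  steps=[0.4,0.2,-1,0,0,0.4,0.2,-1,0,0,0.4,0.2,-1,0,0,0.4,0.3,-1,0,0,0.4,0.2,-0.5,0,0,0.4,0,0,0,0,0.4,0,0,0,0,0.4,0,0,0,0,0.4,0,0,0,0,0.4,0,0,0,0],
)

```text
time: 11.55
position: [0.5626, 0.0985, 0.3469]
tool_rot: [-0.001, 1.0, 0.0, -0.0]
ft_force: [0.5, -0.4, -0.1]
grip_width: 0.0611
grip_force: 0.0
```

Run:
```python
from h import *
np.set_printoptions(precision=4,suppress=True)
o=robot.get_obs();print(o['position'],o['q'],o['ft_force'])
c=cam('wrist','w2.png')
P=[]
for b in blobs(c,(8,90,60),(30,255,255),15): q=onz(c,b[0],.159)[0];print(b,q)
print([ (b[0],b[1],onz(c,b[0],.251)[0]) for b in blobs(c,(0,180,100),(4,255,255),50)])
cs,cd=cam('scene'),cam('side')
for n,c in(('scene',cs),('side',cd)):
    bx=(110,205,330,350) if n=='scene' else (190,220,380,370)
    for b in blobs(c,(100,120,60),(130,255,255),30,box=bx): print(n,b[0],b[1][4],onz(c,b[0],.054)[0][:2])
```

```text
[0.5626 0.0985 0.3469] [-0.0223  0.3343  1.4026  0.0001  1.4049 -1.5948] [ 0.4724 -0.3884 -0.0696]
(array([53.6, 84.9]), [31, 65, 46, 40, 1443]) [ 0.4719 -0.111   0.159 ]
(array([131. , 113.1]), [112, 92, 40, 39, 978]) [ 0.4968 -0.0428  0.159 ]
(array([277.9, 122.8]), [273, 118, 11, 11, 73]) [0.5055 0.0976 0.159 ]
(array([339.3, 179.4]), [334, 174, 12, 12, 100]) [0.5615 0.1599 0.159 ]
(array([223.1, 185.2]), [218, 180, 11, 12, 90]) [0.5676 0.0417 0.159 ]
(array([284. , 236.4]), [280, 231, 9, 12, 95]) [0.6239 0.1041 0.159 ]
(array([138.1, 312.6]), [129, 282, 25, 62, 786]) [ 0.7175 -0.062   0.159 ]
(array([418.7, 312.7]), [403, 282, 26, 62, 796]) [0.7175 0.2585 0.159 ]
(array([389.5, 370. ]), [188, 357, 372, 25, 7204]) [0.7975 0.2325 0.159 ]
[(array([485.9, 235. ]), [461, 219, 56, 35, 763], array([0.5846, 0.26  , 0.251 ])), (array([523.4, 257.3]), [503, 247, 39, 32, 482], array([0.6035, 0.2927, 0.251 ]))]
scene [157.4 243.3] 97 [ 0.3666 -0.3415]
scene [252.4 264.3] 241 [ 0.5861 -0.1587]
scene [211.1 270.4] 243 [ 0.5369 -0.2611]
scene [183.3 298.2] 264 [ 0.5695 -0.3643]
scene [226.7 301.1] 271 [ 0.6431 -0.2754]
side [307.8 243.9] 193 [ 0.5869 -0.1589]
side [339.8 271.1] 217 [ 0.6437 -0.2762]
side [303.1 276.3] 219 [ 0.5379 -0.2618]
side [326.5 303.8] 244 [ 0.5711 -0.3639]
side [250.9 317.2] 117 [ 0.3636 -0.3425]
```

View pics/w2.png

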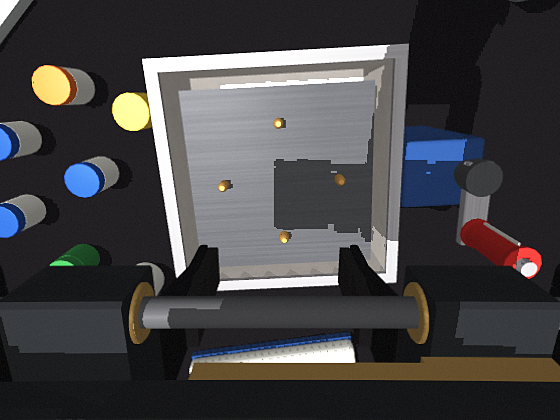

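The wrist view shows the plate raised, with studs at (278,123), (339,179), (223,185) and (284,236). That gives centre (0.565,0.1005) and yaw 3.1°. Next, the tray.

Call:
play_rows(
  steps=[0.4,0.44,-0.98,0,0,0.4,0.44,-0.98,0,0,0.4,0.44,-0.98,0,0,0.4,0.44,-0.98,0,0,0.4,0.44,-0.98,0,0,0.4,0.44,-0.98,0,0,0.4,0.44,-0.98,0,0,0.4,0.44,-0.98,0,0,0.4,0.44,-0.98,0,0,0.4,0.44,-0.98,0,0],
)

```text
time: 12.7
position: [0.43, -0.1975, 0.3472]
tool_rot: [-0.0, 1.0, -0.0, 0.0]
ft_force: [0.4, -0.1, -0.4]
grip_width: 0.0613
grip_force: 0.0
```

Call:
play_rows(
  steps=[0.4,0.44,-0.98,0,0,0.4,0.44,-0.98,0,0,0.4,0.44,-0.98,0,0,0.4,0.44,-0.98,0,0,0.4,0.44,-0.98,0,0,0.4,0,0,0,1,0.4,0,0,0,1,0.4,0,0,0,1,0.4,0,0,0,1,0.4,0,0,0,1],
)

```text
time: 13.7
position: [0.3646, -0.3435, 0.3471]
tool_rot: [0.249, 0.968, 0.0, 0.0]
ft_force: [0.5, 0.2, 0.1]
grip_width: 0.0606
grip_force: 0.0
```

Call:
play_rows(
  steps=[0.4,0,0,0,1,0.4,0,0,0,1,0.4,0,0,0,1,0.4,0,0,0,1,0.4,0,0,0,1,0.4,0,0,0,1,0.4,0,0,0,1,0.4,0,0,0,1,0.4,0,0,0,1,0.4,0,0,0,1],
)

```text
time: 14.7
position: [0.3647, -0.3435, 0.3471]
tool_rot: [0.683, 0.73, -0.0, 0.0]
ft_force: [0.6, 0.1, 0.1]
grip_width: 0.0606
grip_force: 0.0
```

Call:
play_rows(
  steps=[0.4,0,0,1,1,0.4,0,0,1,1,0.4,0,0,1,1,0.4,0,0,0,1,0.4,0,0,0,1,0.4,0,0,0,1,0.4,0,0,0,1,0.4,0,0,0,1,0.4,0,0,0,0.56,0.4,0,0,0,0],
)

```text
time: 15.7
position: [0.3648, -0.3436, 0.2571]
tool_rot: [0.924, 0.383, 0.0, 0.0]
ft_force: [0.8, -0.7, 0.4]
grip_width: 0.061
grip_force: 0.0
```

```bash
cat >> h.py <<'E'
def st():
    o=robot.get_obs();m=R.from_quat(o['tool_rot']).as_matrix();ph=np.arctan2(m[1,1],m[0,1])
    print('pos',o['position'].round(4),'phi',round(float(np.degrees(ph)),2),'w',round(o['grip_width'],4),'gf',round(o['grip_force'],1),'ft',o['ft_force'].round(1),'t',o['time'],'q6',o['q'][5].round(2),'tilt',m[:,2].round(3))
    return o,m
E
python3 - <<'E'
from h import *
np.set_printoptions(precision=4,suppress=True)
o,m=st()
c=cam('wrist','w3.png')
for b in blobs(c,(100,120,60),(130,255,255),100): print('blue',b,onz(c,b[0],.065)[0])
g=cv2.cvtColor(c['image'],cv2.COLOR_RGB2GRAY)
E
```

```text
pos [ 0.3648 -0.3436  0.2571] phi -44.96 w 0.061 gf 0.0 ft [ 0.8 -0.7  0.4] t 15.7 q6 -0.19 tilt [ 0. -0. -1.]
blue (array([348.2,   3.3]), [333, 0, 33, 10, 203]) [ 0.5216 -0.2747  0.065 ]
blue (array([450.3,  37.9]), [426, 11, 50, 56, 2117]) [ 0.5684 -0.3614  0.065 ]
blue (array([274.8, 176.7]), [268, 159, 15, 38, 534]) [ 0.3644 -0.3391  0.065 ]
```

View pics/w3.png

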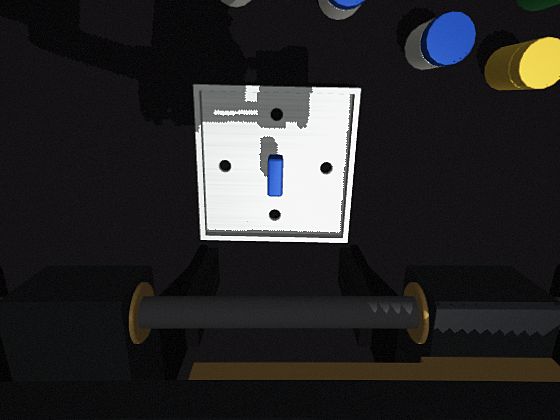

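Run:
```python
from h import *
np.set_printoptions(precision=4,suppress=True)
o,m=st()
c=cam('wrist');g=cv2.GaussianBlur(cv2.cvtColor(c['image'],cv2.COLOR_RGB2GRAY),(3,3),0).astype(float)
U=[]
for x,y in((277,114),(225,166),(326,168),(275,215)):
    w=g[y-9:y+10,x-9:x+10]; k=np.where(w<60)
    u=(k[1].mean()+x-9,k[0].mean()+y-9);U.append(u);print(u,len(k[0]))
P=onz(c,U,.007);C=P.mean(0);print(P,C)
a=P[0]-P[3];b=P[2]-P[1];print(np.degrees(np.arctan2(a[1],a[0])),np.degrees(np.arctan2(b[1],b[0])),np.linalg.norm(a),np.linalg.norm(b))
print('tool-frame shift (rows of .03):',m.T@(C-o['position'])/.03)
```

```text
pos [ 0.3648 -0.3435  0.2571] phi -44.9 w 0.061 gf 0.0 ft [-0.6 -0.1 -0.5] t 15.75 q6 -0.2 tilt [ 0. -0. -1.]
(np.float64(276.41269841269843), np.float64(114.0)) 126
(np.float64(224.6987951807229), np.float64(165.3012048192771)) 83
(np.float64(325.5952380952381), np.float64(167.57142857142858)) 84
(np.float64(274.2916666666667), np.float64(214.09722222222223)) 72
[[ 0.4074 -0.2981  0.007 ]
 [ 0.3227 -0.2964  0.007 ]
 [ 0.4052 -0.3826  0.007 ]
 [ 0.321  -0.3806  0.007 ]] [ 0.3641 -0.3394  0.007 ]
43.696531293196465 -46.26552379387573 0.11944204183947307 0.11927553860480482
tool-frame shift (rows of .03): [ 0.0811 -0.1143  8.3368]
```

Call:
play_rows(
  steps=[0.4,0.08,-0.11,0,0.24,0.4,0,0,1,0,0.4,0,0,1,0,0.4,0,0,1,0,0.4,0,0,1,0,0.4,0,0,1,0,0.4,0,0,1,0,0.4,0,0,1,0,0.4,0,0,0.4,0,0.4,0,0,0,0],
)

```text
time: 16.8
position: [0.3634, -0.3385, 0.0338]
tool_rot: [0.928, 0.372, -0.0, -0.002]
ft_force: [0.6, -0.4, 0.6]
grip_width: 0.0611
grip_force: 0.0
```

Call:
play_rows(
  steps=[-1,0,0,0,0,-1,0,0,0,0,-1,0,0,0,0,-1,0,0,0,0,-1,0,0,0,0,-1,0,0,0,0,-1,0,0,0,0,-1,0,0,0,0,-1,0,0,0,0,-1,0,0,0,0],
  grip_force=40,
)

```text
time: 17.8
position: [0.364, -0.3394, 0.0352]
tool_rot: [0.928, 0.372, -0.0, 0.0]
ft_force: [-1.0, 0.5, 4.4]
grip_width: 0.0155
grip_force: 40.0
```

Run:
```python
from h import *
np.set_printoptions(precision=4,suppress=True)
o,m=st()
for n,bx in(('scene',(100,205,215,295)),('side',(195,275,310,375))):
    c=cam(n,n+'3.png');
```

```text
pos [ 0.364  -0.3394  0.0352] phi -46.34 w 0.0155 gf 40.0 ft [-1.   0.5  4.4] t 17.8 q6 -0.17 tilt [-0. -0. -1.]
```

Call:
play_rows(
  steps=[-1,0,0,-0.3,0,-1,0,0,-0.6,0,-1,0,0,-1,0,-1,0,0,-1,0,-1,0,0,-1,0,-1,0,0,-1,0,-1,0,0,-1,0,-1,0,0,-1,0,-1,0,0,-1,0,-1,0,0,-0.9,0],
)

```text
time: 18.9
position: [0.3633, -0.3384, 0.2998]
tool_rot: [0.928, 0.372, -0.0, -0.001]
ft_force: [0.2, 0.3, -4.9]
grip_width: 0.0157
grip_force: 40.0
```

Call:
play_rows(
  steps=[-1,0,0,0,0.5,-1,0,0,0,0.8,-1,0,0,0,0.8,-1,0,0,0,0.8,-1,0,0,0,0.8,-1,0,0,0,0.8,-1,0,0,0,0.8,-1,0,0,0,0.8,-1,0,0,0,0.6,-1,0,0,0,0.38],
)

```text
time: 19.9
position: [0.3632, -0.3382, 0.298]
tool_rot: [1.0, 0.026, -0.001, -0.001]
ft_force: [-0.2, -0.3, -5.2]
grip_width: 0.0158
grip_force: 40.0
```

Run:
```python
from h import *
np.set_printoptions(precision=4,suppress=True)
o,m=st()
c=cam('wrist','w4.png')
print(m.T@(np.array([.565,.1005,.3])-o['position'])/.03)
```

```text
pos [ 0.3632 -0.3382  0.298 ] phi -87.04 w 0.0158 gf 40.0 ft [-0.2 -0.3 -5.2] t 19.9 q6 0.54 tilt [-0.002  0.003 -1.   ]
[  7.4741 -14.2567  -0.0368]
```

View pics/w4.png

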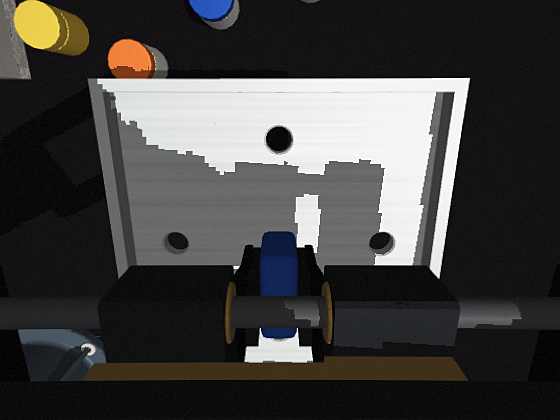

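The tray is held level, with holes visible at (279,138), (177,242) and (382,242).

```bash
cat > tr.py <<'E'
from h import *
np.set_printoptions(precision=4,suppress=True)
o,m=st();c=cam('wrist');g=cv2.cvtColor(c['image'],cv2.COLOR_RGB2GRAY)
U=[]
for x,y in((279,138),(177,242),(382,242)):
    k=(g[y-22:y+22,x-22:x+22]<45).astype(np.uint8)
    ct=max(cv2.findContours(k,0,1)[0],key=cv2.contourArea);(ex,ey),ax,_=cv2.minAreaRect(ct)
    U.append((ex+x-22,ey+y-22));print(U[-1],ax)
P=onz(c,U,o['position'][2]-.0345+.0072)
T=(P-o['position'])@m;print(T)
d=T[2]-T[1];print('yaw rel tool',np.degrees(np.arctan2(d[0],d[1])),np.linalg.norm(d),'centre tool', (T[1]+T[2])/2,'x',T[0]-(T[1]+T[2])/2)
E
python3 tr.py
```

```text
pos [ 0.3632 -0.3383  0.298 ] phi -87.08 w 0.0157 gf 40.0 ft [ 0.1  0.2 -5.2] t 19.95 q6 0.54 tilt [-0.002  0.003 -1.   ]
(278.0, 138.5) (23.0, 24.0)
(177.5, 240.5) (19.0, 17.0)
(379.5, 240.0) (16.0, 19.0)
[[ 0.0603  0.0001  0.0272]
 [ 0.0021 -0.058   0.0275]
 [ 0.0024  0.0585  0.0271]]
yaw rel tool 0.17885999540051098 0.11651005814636799 centre tool [0.0022 0.0003 0.0273] x [ 0.0581 -0.0001 -0.0001]
```

Call:
play_rows(
  steps=[-1,0.2,-0.4,0,0,-1,0.374,-0.714,0,0,-1,0.374,-0.714,0,0,-1,0.374,-0.714,0,0,-1,0.374,-0.714,0,0,-1,0.374,-0.714,0,0,-1,0.374,-0.714,0,0,-1,0.374,-0.714,0,0,-1,0.374,-0.714,0,0,-1,0.374,-0.714,0,0],
)

```text
time: 21.0
position: [0.4595, -0.1269, 0.2988]
tool_rot: [1.0, 0.027, -0.0, -0.001]
ft_force: [0.0, -0.9, -4.3]
grip_width: 0.0157
grip_force: 40.0
```

Call:
play_rows(
  steps=[-1,0.374,-0.714,0,0,-1,0.374,-0.714,0,0,-1,0.374,-0.714,0,0,-1,0.374,-0.714,0,0,-1,0.374,-0.714,0,0,-1,0.374,-0.714,0,0,-1,0.374,-0.714,0,0,-1,0.374,-0.714,0,0,-1,0.374,-0.714,0,0,-1,0.374,-0.714,0,0],
)

```text
time: 22.0
position: [0.5595, 0.0928, 0.2986]
tool_rot: [1.0, 0.027, -0.001, -0.0]
ft_force: [0.8, 0.5, -4.5]
grip_width: 0.0158
grip_force: 40.0
```

Run:
```python
from h import *
o,m=st()
print(m.T@(np.array([.565,.1005,.3])-o['position'])/.03)
```

```text
pos [0.5595 0.0928 0.2986] phi -86.85 w 0.0158 gf 40.0 ft [ 0.8  0.5 -4.5] t 22.0 q6 1.48 tilt [-0.002  0.001 -1.   ]
[ 0.19872663 -0.24752061 -0.04833858]
```

Call:
play_rows(
  steps=[-1,0.11,-0.13,0,0,-1,0.1,-0.12,0,0,-1,0,0,0.5,0,-1,0,0,0.8,0,-1,0,0,0.8,0,-1,0,0,0.6,0,-1,0,0,0.3,0,-1,0,0,0,0,-1,0,0,0,0,-1,0,0,0,0],
)

```text
time: 23.0
position: [0.5672, 0.0984, 0.2104]
tool_rot: [1.0, 0.027, 0.001, 0.0]
ft_force: [-0.5, 0.0, -4.3]
grip_width: 0.0162
grip_force: 40.0
```

Run:
```python
from h import *
np.set_printoptions(precision=4,suppress=True)
o,m=st()
z=o['position'][2]-.0345
cs,cd=cam('scene'),cam('side')
# tray lip outline (top z+.02) in both views
ims=[]
for n,c in(('scene',cs),('side',cd)):
    t=o['position'];uv=proj(c,t)[0].astype(int)
    x,y=uv;cr=c['image'][y-60:y+60,x-70:x+70];im=cv2.resize(cr,None,fx=2.8,fy=2.8,interpolation=3)
    # predicted corners if tray centred at target
    a=np.radians(3.1);X=np.array([np.cos(a),np.sin(a),0]);Y=np.array([-np.sin(a),np.cos(a),0])
    Q=[np.array([.5655,.1008,z+.02])+.09*(i*X+j*Y) for i,j in((1,1),(1,-1),(-1,-1),(-1,1))]
    q=((proj(c,Q)-[x-70,y-60])*2.8).astype(int);cv2.polylines(im,[q.reshape(-1,1,2)],True,(255,0,0),1)
    Q=[np.array([.5655,.1008,.15])+.125*(i*X+j*Y) for i,j in((1,1),(1,-1),(-1,-1),(-1,1))]
    q=((proj(c,Q)-[x-70,y-60])*2.8).astype(int);cv2.polylines(im,[q.reshape(-1,1,2)],True,(0,255,0),1)
    ims.append(im)
cv2.imwrite('pics/t5.png',np.hstack(ims)[:,:,::-1])
```

```text
pos [0.5672 0.0984 0.2104] phi -86.93 w 0.0162 gf 40.0 ft [-0.5  0.  -4.3] t 23.0 q6 1.49 tilt [ 0.003 -0.    -1.   ]
```

View pics/t5.png

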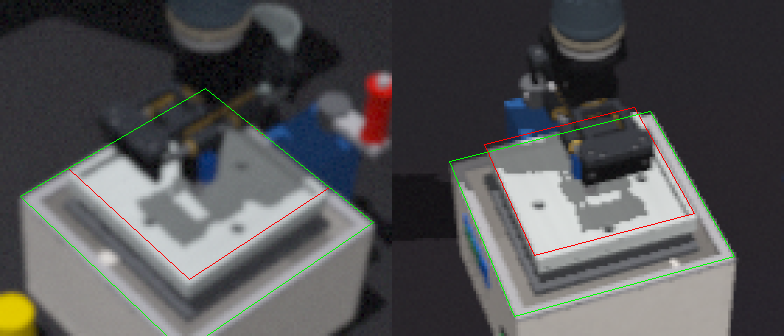

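Call:
play_rows(
  steps=[-1,0,0,0,0,-1,0,0,0,0,-1,0,0,0,0,-1,0,0,0,0,-1,0,0,0,0,-1,0,0,0,0,-1,0,0,0,0,-1,0,0,0,0,-1,0,0,0,0,-1,0,0,0,0],
)

```text
time: 24.1
position: [0.5662, 0.0985, 0.209]
tool_rot: [1.0, 0.027, -0.0, 0.0]
ft_force: [-0.4, 0.7, -4.9]
grip_width: 0.0159
grip_force: 40.0
```

Run:
```python
from h import *
np.set_printoptions(precision=4,suppress=True)
for i in range(3): o,m=st(); c=cam('wrist','w6.png')
print(m.T@(np.array([.5655,.1008,.2])-o['position'])/.03)
```

```text
pos [0.5662 0.0985 0.209 ] phi -86.92 w 0.0159 gf 40.0 ft [-0.4  0.7 -4.9] t 24.1 q6 1.49 tilt [-0. -0. -1.]
pos [0.5662 0.0985 0.2091] phi -86.92 w 0.0156 gf 40.0 ft [-1.5  0.1 -4.3] t 24.15 q6 1.49 tilt [ 0. -0. -1.]
pos [0.5662 0.0985 0.2091] phi -86.92 w 0.0158 gf 40.0 ft [ 0.7  0.4 -4.5] t 24.2 q6 1.49 tilt [-0. -0. -1.]
[-0.0188 -0.0771  0.3017]
```

View pics/w6.png

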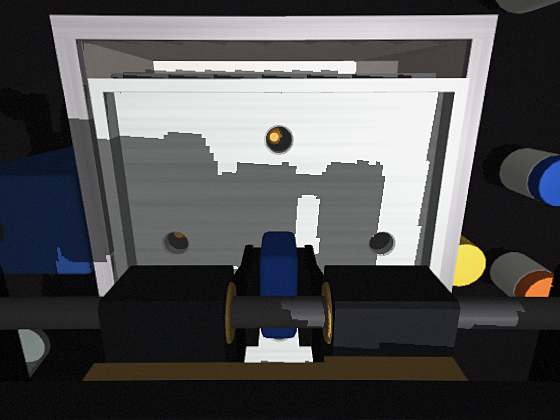

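Run:
```python
from h import *
np.set_printoptions(precision=4,suppress=True)
o,m=st();c=cam('wrist')
h=cv2.cvtColor(c['image'],cv2.COLOR_RGB2HSV)
for b in blobs(c,(8,80,60),(30,255,255),3,box=(150,110,410,262)): print(b)
b=[(275,136)]
for z in(.160,.164): p=onz(c,b,z)[0]; print(z,p,m.T@(p-o['position']))
x=cv2.resize(c['image'][112:262,150:410],None,fx=3,fy=3,interpolation=3);cv2.imwrite('pics/w7.png',x[:,:,::-1])
```

```text
pos [0.5662 0.0985 0.2091] phi -86.92 w 0.0156 gf 40.0 ft [ 0.   1.  -4.3] t 24.25 q6 1.49 tilt [ 0.  0. -1.]
(array([274.1, 135.3]), [266, 127, 17, 17, 197])
(array([178.5, 234.7]), [174, 232, 11, 6, 45])
(array([372.7, 235.7]), [372, 235, 2, 2, 3])
0.16 [0.6253 0.1033 0.16  ] [ 0.0593 -0.0016  0.0491]
0.164 [0.6257 0.1033 0.164 ] [ 0.0597 -0.0016  0.0451]
```

View pics/w7.png

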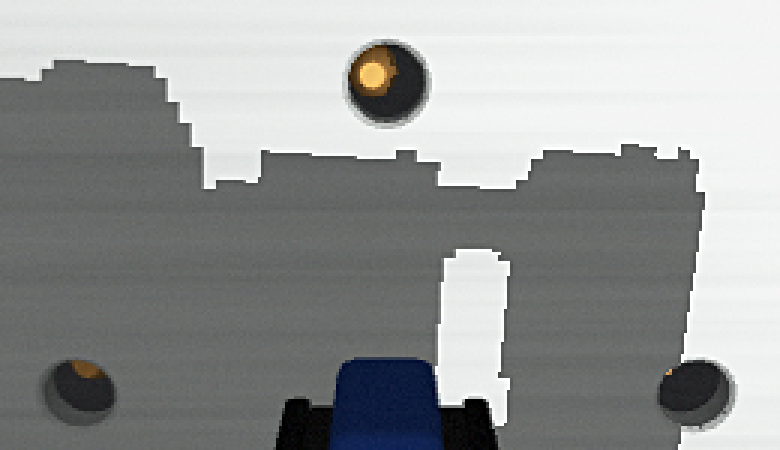

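The stud tip at (274,137) sits about 2.2 mm to −y (tool) of the hole centre (279,139), which matches the residual TCP error. Correcting and lowering.

Call:
play_rows(
  steps=[-1,-0.01,-0.077,0,0,-1,0,0,0,0,-1,0,0,0.12,0,-1,0,0,0.12,0,-1,0,0,0.12,0,-1,0,0,0.12,0,-1,0,0,0.12,0,-1,0,0,0.1,0,-1,0,0,0,0,-1,0,0,0,0],
)

```text
time: 25.3
position: [0.5658, 0.1008, 0.188]
tool_rot: [1.0, 0.027, -0.0, 0.0]
ft_force: [-0.1, -0.1, -4.8]
grip_width: 0.0159
grip_force: 40.0
```

Run:
```python
from h import *
o,m=st();cam('wrist','w8.png')
```

```text
pos [0.5658 0.1008 0.188 ] phi -86.92 w 0.0159 gf 40.0 ft [-0.1 -0.1 -4.8] t 25.3 q6 1.5 tilt [-0. -0. -1.]
```

Call:
play_rows(
  steps=[-1,0,0,0.05,0,-1,0,0,0.05,0,-1,0,0,0.02,0,-1,0,0,0,0,-1,0,0,0,0,0,0,0,0,0,0,0,0,0,0,0,0,0,0,0,0,0,0,0,0,0,0,0,0,0],
)

```text
time: 26.35
position: [0.5659, 0.1008, 0.1844]
tool_rot: [1.0, 0.027, 0.0, -0.0]
ft_force: [0.7, 0.8, 0.5]
grip_width: 0.0417
grip_force: 0.0
```

Call:
play_rows(
  steps=[0,0,0,-0.5,0,0,0,0,-1,0,0,0,0,-1,0,0,0,0,-1,0,0,0,0,-1,0,0,0,0,-1,0,0,0,0,0,0,0,0,0,0,0,0,0,0,0,0,0,0,0,0,0],
)

```text
time: 27.35
position: [0.5649, 0.1008, 0.3476]
tool_rot: [1.0, 0.027, -0.002, -0.0]
ft_force: [-0.4, 0.2, -0.6]
grip_width: 0.0433
grip_force: 0.0
```

Run:
```python
from h import *
np.set_printoptions(precision=4,suppress=True)
o,m=st();c=cam('wrist','w9.png')
cs,cd=cam('scene'),cam('side')
for n,c in(('scene',cs),('side',cd)):
    bx=(110,205,330,350) if n=='scene' else (190,220,380,370)
    for b in blobs(c,(100,120,60),(130,255,255),30,box=bx): print(n,b[0],b[1][4],onz(c,b[0],.054)[0][:2])
```

```text
pos [0.5649 0.1008 0.3476] phi -86.92 w 0.0433 gf 0.0 ft [-0.4  0.2 -0.6] t 27.35 q6 1.5 tilt [-0.004  0.    -1.   ]
scene [252.4 264.3] 242 [ 0.5861 -0.1587]
scene [211.1 270.4] 242 [ 0.5369 -0.2611]
scene [183.4 298.3] 266 [ 0.5699 -0.3642]
scene [226.8 301. ] 270 [ 0.643 -0.275]
side [307.8 243.9] 193 [ 0.5869 -0.1589]
side [339.9 271.1] 216 [ 0.6439 -0.2763]
side [303.  276.3] 220 [ 0.5376 -0.2617]
side [326.5 303.7] 243 [ 0.5712 -0.3636]
```

View pics/w9.png

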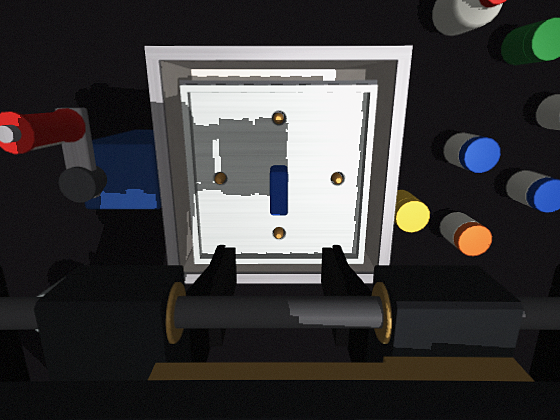

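All four studs show through the holes (279,118), (220,178), (338,178), (279,233), so the tray is seated. Now jar A at (0.5865,-0.159).

Call:
play_rows(
  steps=[1,0.03,0.96,0,0,1,0.03,0.96,0.2,0,1,0.03,0.96,0.2,0,1,0.03,0.96,0.3,0,1,0.03,0.96,0.3,0,1,0.03,0.96,0.3,0,1,0.03,0.96,0.3,0,1,0.03,0.96,0.3,0,1,0.03,0.96,0,0,1,0,0,0,0],
)

```text
time: 28.5
position: [0.588, -0.1613, 0.2914]
tool_rot: [1.0, 0.025, -0.0, 0.001]
ft_force: [-0.3, 0.4, 0.1]
grip_width: 0.0868
grip_force: 0.0
```

```bash
cat > go.py <<'E'
from h import *
import sys
np.set_printoptions(precision=3,suppress=True)
o,m=st();c=cam('wrist')
for b in blobs(c,(100,120,60),(130,255,255),300): 
    if b[1][3]+b[1][1]<260: print('lid',b[0],b[1],onz(c,b[0],.057)[0])
cs,cd=cam('scene'),cam('side')
for n,c in(('scene',cs),('side',cd)):
    bx=(110,205,330,350) if n=='scene' else (190,220,380,370)
    for b in blobs(c,(100,120,60),(130,255,255),30,box=bx): print(n,b[0],b[1][4],onz(c,b[0],.054)[0][:2])
if len(sys.argv)>1:
    t=np.array([float(x) for x in sys.argv[1:4]]);print('rows',m.T@(t-o['position'])/.03)
E
python3 go.py .5865 -.1588 .02
```

```text
pos [ 0.588 -0.161  0.291] phi -87.15 w 0.0868 gf 0.0 ft [-0.3  0.4  0.1] t 28.5 q6 1.07 tilt [-0.001 -0.001 -1.   ]
lid [382.7 125.2] [360, 104, 46, 44, 1500] [ 0.645 -0.274  0.057]
lid [274.9 171.1] [255, 151, 41, 41, 1279] [ 0.588 -0.158  0.057]
lid [449.2 192.4] [427, 173, 45, 40, 1380] [ 0.572 -0.361  0.057]
lid [358. 215.] [338, 196, 41, 39, 1220] [ 0.54  -0.259  0.057]
scene [252.1 264.4] 232 [ 0.586 -0.16 ]
scene [211.1 270.4] 243 [ 0.537 -0.261]
scene [183.4 298.2] 265 [ 0.57  -0.364]
scene [226.8 301. ] 271 [ 0.643 -0.275]
side [307.8 244.1] 189 [ 0.587 -0.16 ]
side [339.9 271.1] 216 [ 0.644 -0.276]
side [303.  276.3] 220 [ 0.538 -0.262]
side [326.5 303.8] 243 [ 0.571 -0.364]
rows [-0.039 -0.098  9.045]
```

Call:
play_rows(
  steps=[1,-0.03,-0.07,0.9,0,1,0,0,0.95,0,1,0,0,0.95,0,1,0,0,0.95,0,1,0,0,0.95,0,1,0,0,0.95,0,1,0,0,0.95,0,1,0,0,0.95,0,1,0,0,0.9,0,1,0,0,0.55,0],
)

```text
time: 29.65
position: [0.5859, -0.1535, 0.0207]
tool_rot: [1.0, 0.028, -0.001, -0.001]
ft_force: [-0.5, -0.3, -0.4]
grip_width: 0.0869
grip_force: 0.0
```

Call:
play_rows(
  steps=[-1,0,0,0,0,-1,0,0,0,0,-1,0,0,0,0,-1,0,0,0,0,-1,0,0,0,0,-1,0,0,0,0,-1,0,0,-0.4,0,-1,0,0,-0.8,0,-1,0,0,-1,0,-1,0,0,-1,0],
  grip_force=25,
)

```text
time: 30.65
position: [0.5862, -0.1553, 0.1196]
tool_rot: [1.0, 0.027, -0.001, -0.0]
ft_force: [-0.3, 0.2, -2.4]
grip_width: 0.0454
grip_force: 25.0
```

Call:
play_rows(
  steps=[-1,0,0,-1,0,-1,0,0,-1,0,-1,0,0,-1,0,-1,0,0,-1,0,-1,0,0,-1,0,-1,0,0,-0.8,0,-1,0,0,0,0,-1,0,0,0,0,-1,0,0,0,0,-1,0,0,0,0],
)

```text
time: 31.65
position: [0.5857, -0.155, 0.2904]
tool_rot: [1.0, 0.027, -0.002, -0.001]
ft_force: [-0.3, 1.0, -1.1]
grip_width: 0.0457
grip_force: 25.0
```

Run:
```python
from h import *
np.set_printoptions(precision=3,suppress=True)
o,m=st()
C=np.array([.5657,.1008])
for s in((1,1),(1,-1),(-1,1),(-1,-1)):
    a=np.radians(3.1);p=C+.05*np.array([s[0]*np.cos(a)-s[1]*np.sin(a),s[0]*np.sin(a)+s[1]*np.cos(a)])
    print(s,p,'rows',(m.T@(np.r_[p,.181]-o['position']))/.03)
```

```text
pos [ 0.586 -0.155  0.29 ] phi -86.92 w 0.0457 gf 25.0 ft [-0.3  1.  -1.1] t 31.65 q6 1.07 tilt [-0.004  0.002 -1.   ]
(1, 1) [0.613 0.153] rows [  1.472 -10.211   3.663]
(1, -1) [0.618 0.054] rows [ 1.473 -6.878  3.656]
(-1, 1) [0.513 0.148] rows [ -1.862 -10.21    3.675]
(-1, -1) [0.518 0.048] rows [-1.86  -6.877  3.668]
```

Call:
play_rows(
  steps=[-1,0.1,-0.5,0,0,-1,0.15,-1,0,0,-1,0.15,-1,0,0,-1,0.15,-1,0,0,-1,0.15,-1,0,0,-1,0.15,-1,0,0,-1,0.15,-1,0,0,-1,0.15,-1,0,0,-1,0.15,-1,0,0,-1,0.15,-1,0,0],
)

```text
time: 32.65
position: [0.6142, 0.1339, 0.2916]
tool_rot: [1.0, 0.027, -0.001, -0.0]
ft_force: [0.4, -0.1, -1.5]
grip_width: 0.0456
grip_force: 25.0
```

Call:
play_rows(
  steps=[-1,0.02,-0.7,0,0,-1,0,0,0.6,0,-1,0,0,1,0,-1,0,0,1,0,-1,0,0,0.5,0,-1,0,0,0,0,-1,0,0,0,0,-1,0,0,0,0,-1,0,0,0,0,-1,0,0,0,0],
)

```text
time: 33.65
position: [0.6149, 0.1525, 0.2006]
tool_rot: [1.0, 0.027, 0.001, -0.0]
ft_force: [-0.6, -0.4, -1.4]
grip_width: 0.0454
grip_force: 25.0
```

```bash
cat > pl.py <<'E'
from h import *
import sys
np.set_printoptions(precision=3,suppress=True)
o,m=st();sx,sy=int(sys.argv[1]),int(sys.argv[2])
a=np.radians(3.1);p=np.array([.5657,.1008])+.05*np.array([sx*np.cos(a)-sy*np.sin(a),sx*np.sin(a)+sy*np.cos(a)])
print('rows',(m.T@(np.r_[p,.1795]-o['position']))/.03)
E
python3 pl.py 1 1
```

```text
pos [0.615 0.152 0.201] phi -86.92 w 0.0454 gf 25.0 ft [-0.6 -0.4 -1.4] t 33.65 q6 1.58 tilt [ 0.002  0.    -1.   ]
rows [-0.066 -0.034  0.703]
```

Call:
play_rows(
  steps=[-1,-0.06,-0.03,0.3,0,-1,0,0,0.25,0,-1,0,0,0.15,0,-1,0,0,0,0,-1,0,0,0,0,0.35,0,0,0,0,0.35,0,0,0,0,0.35,0,0,0,0,0.35,0,0,-0.5,0,0.35,0,0,-1,0],
)

```text
time: 34.65
position: [0.6104, 0.1529, 0.2205]
tool_rot: [1.0, 0.027, -0.004, 0.0]
ft_force: [-0.8, 0.2, -0.7]
grip_width: 0.0583
grip_force: 0.0
```

Call:
play_rows(
  steps=[0.35,0,0,-1,0,0.35,0,0,-1,0,0.35,0,0.5,-0.2,0,1,-0.2,1,0,0,1,-0.2,1,0,0,1,-0.3,1,0,0,1,-0.3,1,0,0,1,-0.3,1,0,0,1,-0.3,1,0,0,1,-0.3,1,0,0],
)

```text
time: 35.65
position: [0.5664, -0.0764, 0.2878]
tool_rot: [1.0, 0.027, -0.001, -0.0]
ft_force: [0.9, -0.2, 0.5]
grip_width: 0.0868
grip_force: 0.0
```

```bash
python3 go.py .5375 -.2615 .021
```

```text
pos [ 0.566 -0.076  0.288] phi -86.95 w 0.0868 gf 0.0 ft [ 0.9 -0.2  0.5] t 35.65 q6 1.19 tilt [-0.003  0.    -1.   ]
lid [467.  108.9] [442, 87, 49, 45, 1602] [ 0.644 -0.274  0.057]
lid [530.5 178.8] [507, 159, 47, 41, 1456] [ 0.572 -0.361  0.057]
lid [ 30.1 199.3] [6, 170, 53, 62, 2117] [0.518 0.207 0.057]
lid [434.3 202. ] [412, 183, 44, 40, 1303] [ 0.54  -0.259  0.057]
scene [211.1 270.4] 243 [ 0.537 -0.261]
scene [183.4 298.2] 267 [ 0.57  -0.364]
scene [226.8 301. ] 269 [ 0.643 -0.275]
side [339.9 271.1] 216 [ 0.644 -0.276]
side [303.1 276.3] 219 [ 0.538 -0.262]
side [326.5 303.7] 243 [ 0.571 -0.364]
rows [-1.267  6.114  8.895]
```

Call:
play_rows(
  steps=[1,-0.2,0.9,0,0,1,-0.2,0.9,0,0,1,-0.2,0.9,0,0,1,-0.2,0.9,0,0,1,-0.2,0.9,0,0,1,-0.2,0.8,0,0,1,-0.1,0.6,0,0,1,0,0,0,0,1,0,0,0,0,1,0,0,0,0],
)

```text
time: 36.8
position: [0.5384, -0.2519, 0.2892]
tool_rot: [1.0, 0.028, -0.0, -0.001]
ft_force: [0.2, 0.3, -0.3]
grip_width: 0.0866
grip_force: 0.0
```

```bash
python3 go.py .5375 -.2615 .021
python3 - <<'E'
from h import *
c=cam('side');cv2.imwrite('pics/s10.png',cv2.resize(c['image'][100:240,200:360],None,fx=4,fy=4)[:,:,::-1])
E
```

```text
pos [ 0.538 -0.252  0.289] phi -86.84 w 0.0866 gf 0.0 ft [ 0.2  0.3 -0.3] t 36.8 q6 0.89 tilt [-0.     0.001 -1.   ]
scene [210.8 270.6] 230 [ 0.537 -0.262]
scene [183.4 298.2] 264 [ 0.57  -0.364]
scene [226.8 301. ] 267 [ 0.643 -0.275]
side [339.8 271.1] 217 [ 0.644 -0.276]
side [303.1 276.3] 218 [ 0.538 -0.262]
side [326.5 303.8] 242 [ 0.571 -0.364]
rows [-0.044  0.328  8.94 ]
```

View pics/s10.png

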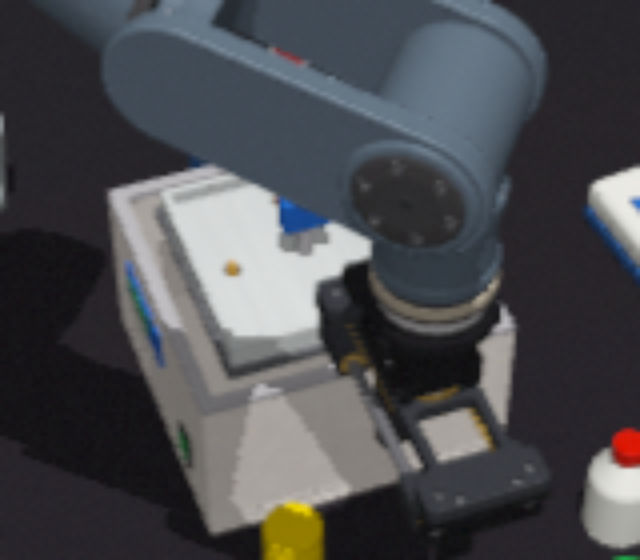

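The arm hides the placed jar at about (320,230); I'll check numerically from now on. Picking jar B.

Call:
play_rows(
  steps=[1,-0.04,0.3,0.5,0,1,0,0,0.95,0,1,0,0,0.95,0,1,0,0,0.95,0,1,0,0,0.95,0,1,0,0,0.95,0,1,0,0,0.95,0,1,0,0,0.95,0,1,0,0,0.95,0,1,0,0,0.85,0],
)

```text
time: 38.0
position: [0.5378, -0.2619, 0.0198]
tool_rot: [1.0, 0.027, -0.0, -0.0]
ft_force: [0.3, -0.1, -0.1]
grip_width: 0.087
grip_force: 0.0
```

Call:
play_rows(
  steps=[-1,0,0,0,0,-1,0,0,0,0,-1,0,0,0,0,-1,0,0,0,0,-1,0,0,0,0,-1,0,0,0,0,-1,0,0,-0.4,0,-1,0,0,-0.8,0,-1,0,0,-1,0,-1,0,0,-1,0],
)

```text
time: 39.0
position: [0.5372, -0.2623, 0.1183]
tool_rot: [1.0, 0.027, -0.0, -0.0]
ft_force: [1.7, -0.2, -0.6]
grip_width: 0.0455
grip_force: 25.0
```

Call:
play_rows(
  steps=[-1,0,0,-1,0,-1,0,0,-1,0,-1,0,0,-1,0,-1,0,0,-1,0,-1,0,0,-1,0,-1,0,0,-0.8,0,-1,0,0,0,0,-1,0,0,0,0,-1,0,0,0,0,-1,0,0,0,0],
)

```text
time: 40.0
position: [0.5366, -0.2618, 0.289]
tool_rot: [1.0, 0.027, -0.002, -0.001]
ft_force: [-0.5, -0.4, -1.2]
grip_width: 0.0455
grip_force: 25.0
```

```bash
python3 pl.py -1 1
python3 - <<'E'
from h import *
c=cam('wrist')
for b in blobs(c,(100,120,60),(130,255,255),300): print(b)
E
```

```text
pos [ 0.537 -0.262  0.289] phi -86.92 w 0.0455 gf 25.0 ft [-0.5 -0.4 -1.2] t 40.0 q6 0.88 tilt [-0.003  0.002 -1.   ]
rows [ -0.039 -13.674   3.685]
(array([275.5, 271.8]), [224, 241, 110, 55, 4036])
(array([277. , 337.9]), [232, 328, 94, 25, 1540])
```

Call:
play_rows(
  steps=[-1,0,-0.67,0,0,-1,0,-1,0,0,-1,0,-1,0,0,-1,0,-1,0,0,-1,0,-1,0,0,-1,0,-1,0,0,-1,0,-1,0,0,-1,0,-1,0,0,-1,0,-1,0,0,-1,0,-1,0,0],
)

```text
time: 41.05
position: [0.5208, 0.0296, 0.2905]
tool_rot: [1.0, 0.027, -0.001, -0.0]
ft_force: [0.1, -0.2, -1.5]
grip_width: 0.0453
grip_force: 25.0
```

Call:
play_rows(
  steps=[-1,0,-1,0,0,-1,-0.04,-1,0,0,-1,0,-1,0,0,-1,0,-0.6,0,0,-1,0,-0.4,0,0,-1,0,0,0,0,-1,0,0,0.7,0,-1,0,0,1,0,-1,0,0,1,0,-1,0,0,0.3,0],
)

```text
time: 42.05
position: [0.512, 0.1459, 0.198]
tool_rot: [1.0, 0.026, -0.003, 0.0]
ft_force: [-1.1, 0.4, -1.4]
grip_width: 0.0454
grip_force: 25.0
```

Call:
play_rows(
  steps=[-1,0,0,0,0,-1,0,0,0,0,-1,0,0,0,0,-1,0,0,0,0,-1,0,0,0,0,-1,0,0,0,0,-1,0,0,0,0,-1,0,0,0,0,-1,0,0,0,0,-1,0,0,0,0],
)

```text
time: 43.05
position: [0.5143, 0.147, 0.2009]
tool_rot: [1.0, 0.027, -0.0, 0.0]
ft_force: [-1.0, 0.4, -1.5]
grip_width: 0.0456
grip_force: 25.0
```

```bash
python3 pl.py -1 1
python3 - <<'E'
from h import *
c=cam('wrist')
for b in blobs(c,(100,120,60),(130,255,255),300): print(b,onz(c,b[0],.215)[0])
E
```

```text
pos [0.514 0.147 0.201] phi -86.91 w 0.0456 gf 25.0 ft [-1.   0.4 -1.5] t 43.05 q6 1.59 tilt [-0. -0. -1.]
rows [-0.038 -0.035  0.713]
(array([276. ,  53.3]), [217, 0, 119, 114, 11142]) [0.61133828 0.1527588  0.215     ]
(array([ 90.6, 108.9]), [35, 93, 112, 35, 3532]) [0.58670493 0.2258038  0.215     ]
(array([108.5, 169.1]), [51, 126, 100, 81, 3773]) [0.56251467 0.22097208 0.215     ]
(array([392.3, 173.1]), [372, 127, 43, 94, 3274]) [0.56718349 0.10114284 0.215     ]
(array([278.2, 273.8]), [225, 243, 109, 53, 4181]) [0.51709273 0.14693528 0.215     ]
(array([278.4, 337.5]), [232, 328, 94, 25, 1642]) [0.48225209 0.14499634 0.215     ]
```

Call:
play_rows(
  steps=[-1,-0.03,-0.03,0.3,0,-1,0,0,0.3,0,-1,0,0,0.13,0,-1,0,0,0,0,-1,0,0,0,0,0.35,0,0,0,0,0.35,0,0,0,0,0.35,0,0,0,0,0.35,0,0,-0.5,0,0.35,0,0,-1,0],
)

```text
time: 44.1
position: [0.5115, 0.1476, 0.2221]
tool_rot: [1.0, 0.027, -0.003, 0.0]
ft_force: [0.4, -0.3, -1.0]
grip_width: 0.0586
grip_force: 0.0
```

Call:
play_rows(
  steps=[0.35,0,0,-1,0,0.35,0,0,-1,0,0.35,0,0.5,-0.2,0,1,0.1,1,0,0,1,0.1,1,0,0,1,0.1,1,0,0,1,0.1,1,0,0,1,0.1,1,0,0,1,0.1,1,0,0,1,0.1,1,0,0],
)

```text
time: 45.1
position: [0.5456, -0.0776, 0.2886]
tool_rot: [1.0, 0.027, -0.001, -0.0]
ft_force: [1.0, 0.6, 0.1]
grip_width: 0.0867
grip_force: 0.0
```

Call:
play_rows(
  steps=[1,0.1,1,0,0,1,0.1,1,0,0,1,0.1,1,0,0,1,0.1,1,0,0,1,0,1,0,0,1,0,1,0,0,1,0,1,0,0,1,0,1,0,0,1,0,0.9,0,0,1,0,0.4,0,0],
)

```text
time: 46.1
position: [0.5722, -0.3568, 0.2881]
tool_rot: [1.0, 0.025, -0.001, -0.0]
ft_force: [0.1, 0.8, 0.3]
grip_width: 0.087
grip_force: 0.0
```

Call:
play_rows(
  steps=[1,0,0,0,0,1,0,0,0,0,1,0,0,0,0,1,0,0,0,0,1,0,0,0,0,1,0,0,0,0,1,0,0,0,0,1,0,0,0,0,1,0,0,0,0,1,0,0,0,0],
)

```text
time: 47.1
position: [0.5734, -0.3536, 0.2901]
tool_rot: [1.0, 0.027, -0.0, -0.0]
ft_force: [-0.8, 0.1, 0.5]
grip_width: 0.0871
grip_force: 0.0
```

```bash
python3 go.py .5705 -.364 .021
python3 - <<'E'
from h import *
np.set_printoptions(precision=3,suppress=True)
for n,bx in(('scene',(250,130,400,260)),('side',(210,100,340,220))):
    c=cam(n)
    for b in blobs(c,(100,120,60),(130,255,255),30,box=bx): print(n,b[0],b[1],onz(c,b[0],.212)[0][:2])
E
```

```text
pos [ 0.573 -0.354  0.29 ] phi -86.92 w 0.0871 gf 0.0 ft [-0.8  0.1  0.5] t 47.1 q6 0.8 tilt [-0.  0. -1.]
scene [183.2 298.3] 260 [ 0.57  -0.365]
scene [226.8 301. ] 279 [ 0.643 -0.275]
side [339.7 272.7] 164 [ 0.641 -0.281]
side [326.5 303.9] 239 [ 0.571 -0.364]
rows [-0.114  0.34   8.968]
scene [325.5 161.7] [318, 155, 16, 14, 179] [0.513 0.144]
scene [367.6 172.7] [349, 157, 34, 34, 541] [0.614 0.211]
scene [324.7 182.6] [320, 175, 11, 16, 111] [0.574 0.093]
scene [350.6 182.3] [343, 176, 16, 14, 181] [0.614 0.15 ]
side [251.2 143.4] [247, 137, 9, 13, 79] [0.501 0.146]
```

Call:
play_rows(
  steps=[1,-0.1,0.34,0.5,0,1,0,0,0.95,0,1,0,0,0.95,0,1,0,0,0.95,0,1,0,0,0.95,0,1,0,0,0.95,0,1,0,0,0.95,0,1,0,0,0.95,0,1,0,0,0.95,0,1,0,0,0.87,0],
)

```text
time: 48.35
position: [0.5699, -0.3642, 0.0183]
tool_rot: [1.0, 0.027, -0.001, -0.0]
ft_force: [-0.4, 0.4, -0.9]
grip_width: 0.0868
grip_force: 0.0
```

Call:
play_rows(
  steps=[-1,0,0,0,0,-1,0,0,0,0,-1,0,0,0,0,-1,0,0,0,0,-1,0,0,0,0,-1,0,0,0,0,-1,0,0,-0.4,0,-1,0,0,-0.8,0,-1,0,0,-1,0,-1,0,0,-1,0],
)

```text
time: 49.35
position: [0.5707, -0.3637, 0.1183]
tool_rot: [1.0, 0.027, -0.0, -0.0]
ft_force: [-0.7, -0.8, -1.0]
grip_width: 0.0453
grip_force: 25.0
```

Call:
play_rows(
  steps=[-1,0,0,-1,0,-1,0,0,-1,0,-1,0,0,-1,0,-1,0,0,-1,0,-1,0,0,-1,0,-1,0,0,-0.8,0,-1,0,0,0,0,-1,0,0,0,0,-1,0,0,0,0,-1,0,0,0,0],
)

```text
time: 50.35
position: [0.5701, -0.3632, 0.2887]
tool_rot: [1.0, 0.027, -0.002, -0.001]
ft_force: [-0.2, 0.2, -2.4]
grip_width: 0.0458
grip_force: 25.0
```

```bash
python3 pl.py 1 -1
```

```text
pos [ 0.57  -0.363  0.289] phi -86.92 w 0.0458 gf 25.0 ft [-0.2  0.2 -2.4] t 50.35 q6 0.78 tilt [-0.003  0.003 -1.   ]
rows [  2.363 -13.775   3.674]
```

Call:
play_rows(
  steps=[-1,0.15,-0.68,0,0,-1,0.17,-1,0,0,-1,0.17,-1,0,0,-1,0.17,-1,0,0,-1,0.17,-1,0,0,-1,0.17,-1,0,0,-1,0.17,-1,0,0,-1,0.17,-1,0,0,-1,0.17,-1,0,0,-1,0.17,-1,0,0],
)

```text
time: 51.35
position: [0.605, -0.0686, 0.2902]
tool_rot: [1.0, 0.027, -0.001, -0.001]
ft_force: [0.2, 0.3, -2.4]
grip_width: 0.0453
grip_force: 25.0
```

Call:
play_rows(
  steps=[-1,0.17,-1,0,0,-1,0.17,-1,0,0,-1,0.17,-1,0,0,-1,0.1,-0.7,0,0,-1,0.04,-0.4,0,0,-1,0,0,0,0,-1,0,0,0.7,0,-1,0,0,1,0,-1,0,0,1,0,-1,0,0,0.3,0],
)

```text
time: 52.35
position: [0.6159, 0.0516, 0.1974]
tool_rot: [1.0, 0.026, -0.004, -0.0]
ft_force: [-0.7, -1.2, -2.2]
grip_width: 0.045
grip_force: 25.0
```

Call:
play_rows(
  steps=[-1,0,0,0,0,-1,0,0,0,0,-1,0,0,0,0,-1,0,0,0,0,-1,0,0,0,0,-1,0,0,0,0,-1,0,0,0,0,-1,0,0,0,0,-1,0,0,0,0,-1,0,0,0,0],
)

```text
time: 53.35
position: [0.6185, 0.0526, 0.2009]
tool_rot: [1.0, 0.027, -0.0, 0.0]
ft_force: [0.1, 0.2, -1.3]
grip_width: 0.0454
grip_force: 25.0
```

```bash
python3 pl.py 1 -1
```

```text
pos [0.619 0.053 0.201] phi -86.91 w 0.0454 gf 25.0 ft [ 0.1  0.2 -1.3] t 53.35 q6 1.42 tilt [-0. -0. -1.]
rows [-0.004 -0.033  0.713]
```

Call:
play_rows(
  steps=[-1,0,-0.03,0.3,0,-1,0,0,0.3,0,-1,0,0,0.13,0,-1,0,0,0,0,-1,0,0,0,0,0.35,0,0,0,0,0.35,0,0,0,0,0.35,0,0,0,0,0.35,0,0,-0.5,0,0.35,0,0,-1,0],
)

```text
time: 54.35
position: [0.6167, 0.0536, 0.2216]
tool_rot: [1.0, 0.027, -0.003, -0.0]
ft_force: [1.0, 0.4, -1.1]
grip_width: 0.0586
grip_force: 0.0
```

Call:
play_rows(
  steps=[0.35,0,0,-1,0,0.35,0,0,-1,0,0.35,0,0.5,-0.2,0,1,0.05,1,0,0,1,0.05,1,0,0,1,0.05,1,0,0,1,0.05,1,0,0,1,0.05,1,0,0,1,0,1,0,0,1,0,1,0,0],
)

```text
time: 55.35
position: [0.6374, -0.1729, 0.2884]
tool_rot: [1.0, 0.027, -0.001, -0.0]
ft_force: [1.2, 0.0, 0.0]
grip_width: 0.0867
grip_force: 0.0
```

Call:
play_rows(
  steps=[1,0,1,0,0,1,0,1,0,0,1,0,0.8,0,0,1,0,0.5,0,0,1,0,0.2,0,0,1,0,0,0,0,1,0,0,0,0,1,0,0,0,0,1,0,0,0,0,1,0,0,0,0],
)

```text
time: 56.35
position: [0.6439, -0.2748, 0.2903]
tool_rot: [1.0, 0.027, 0.0, 0.0]
ft_force: [0.4, 0.7, 0.3]
grip_width: 0.087
grip_force: 0.0
```

```bash
python3 go.py .6435 -.2757 .021
```

```text
pos [ 0.644 -0.275  0.29 ] phi -86.86 w 0.087 gf 0.0 ft [0.4 0.7 0.3] t 56.35 q6 0.95 tilt [ 0. -0. -1.]
lid [268.7 167.6] [258, 150, 39, 40, 505] [ 0.648 -0.264  0.057]
scene [323.1 205.8] 30 [0.534 0.128]
scene [226.5 301.2] 259 [ 0.643 -0.276]
side [339.9 271.3] 210 [ 0.644 -0.277]
rows [-0.016  0.03   8.977]
```

Call:
play_rows(
  steps=[1,-0.01,0.03,0.5,0,1,0,0,0.95,0,1,0,0,0.95,0,1,0,0,0.95,0,1,0,0,0.95,0,1,0,0,0.95,0,1,0,0,0.95,0,1,0,0,0.95,0,1,0,0,0.95,0,1,0,0,0.87,0],
)

```text
time: 57.5
position: [0.6434, -0.2765, 0.0196]
tool_rot: [1.0, 0.027, -0.0, -0.0]
ft_force: [0.1, -0.8, 0.5]
grip_width: 0.0866
grip_force: 0.0
```

Call:
play_rows(
  steps=[-1,0,0,0,0,-1,0,0,0,0,-1,0,0,0,0,-1,0,0,0,0,-1,0,0,0,0,-1,0,0,0,0,-1,0,0,-0.4,0,-1,0,0,-0.8,0,-1,0,0,-1,0,-1,0,0,-1,0],
)

```text
time: 58.5
position: [0.6432, -0.2764, 0.1183]
tool_rot: [1.0, 0.027, -0.0, -0.0]
ft_force: [0.7, 0.4, -1.1]
grip_width: 0.0456
grip_force: 25.0
```

Call:
play_rows(
  steps=[-1,0,0,-1,0,-1,0,0,-1,0,-1,0,0,-1,0,-1,0,0,-1,0,-1,0,0,-1,0,-1,0,0,-0.8,0,-1,0,0,0,0,-1,0,0,0,0,-1,0,0,0,0,-1,0,0,0,0],
)

```text
time: 59.5
position: [0.6425, -0.276, 0.2886]
tool_rot: [1.0, 0.027, -0.002, -0.001]
ft_force: [-0.5, -0.0, -1.1]
grip_width: 0.0455
grip_force: 25.0
```

```bash
python3 pl.py -1 -1
```

```text
pos [ 0.642 -0.276  0.289] phi -86.92 w 0.0455 gf 25.0 ft [-0.5 -0.  -1.1] t 59.5 q6 0.95 tilt [-0.004  0.002 -1.   ]
rows [ -3.535 -11.004   3.676]
```

Call:
play_rows(
  steps=[-1,-0.2,-0.6,0,0,-1,-0.3,-0.95,0,0,-1,-0.3,-0.95,0,0,-1,-0.3,-0.95,0,0,-1,-0.3,-0.95,0,0,-1,-0.3,-0.95,0,0,-1,-0.3,-0.95,0,0,-1,-0.3,-0.95,0,0,-1,-0.3,-0.95,0,0,-1,-0.3,-0.95,0,0],
)

```text
time: 60.5
position: [0.5407, -0.0059, 0.2898]
tool_rot: [1.0, 0.027, -0.001, -0.0]
ft_force: [-0.2, -0.0, -0.9]
grip_width: 0.0456
grip_force: 25.0
```

Call:
play_rows(
  steps=[-1,-0.3,-0.95,0,0,-1,-0.23,-0.6,0,0,-1,-0.1,-0.3,0,0,-1,0,0,0,0,-1,0,0,0.7,0,-1,0,0,1,0,-1,0,0,1,0,-1,0,0,0.3,0,-1,0,0,0,0,-1,0,0,0,0],
)

```text
time: 61.5
position: [0.5212, 0.0466, 0.2017]
tool_rot: [1.0, 0.027, 0.001, 0.0]
ft_force: [0.8, -0.5, -0.6]
grip_width: 0.0456
grip_force: 25.0
```

Call:
play_rows(
  steps=[-1,0,0,0,0,-1,0,0,0,0,-1,0,0,0,0,-1,0,0,0,0,-1,0,0,0,0,-1,0,0,0,0,-1,0,0,0,0,-1,0,0,0,0,-1,0,0,0,0,-1,0,0,0,0],
)

```text
time: 62.5
position: [0.5199, 0.0473, 0.2009]
tool_rot: [1.0, 0.027, -0.0, -0.0]
ft_force: [0.4, -0.2, -0.8]
grip_width: 0.0456
grip_force: 25.0
```

```bash
python3 pl.py -1 -1
```

```text
pos [0.52  0.047 0.201] phi -86.92 w 0.0456 gf 25.0 ft [ 0.4 -0.2 -0.8] t 62.5 q6 1.39 tilt [-0.  0. -1.]
rows [-0.047 -0.033  0.713]
```

Call:
play_rows(
  steps=[-1,-0.03,-0.03,0.3,0,-1,0,0,0.3,0,-1,0,0,0.13,0,-1,0,0,0,0,-1,0,0,0,0,0.35,0,0,0,0,0.35,0,0,0,0,0.35,0,0,0,0,0.35,0,0,-0.5,0,0.35,0,0,-1,0],
)

```text
time: 63.5
position: [0.5174, 0.0482, 0.2224]
tool_rot: [1.0, 0.027, -0.003, -0.0]
ft_force: [0.1, -0.3, 0.2]
grip_width: 0.0585
grip_force: 0.0
```

Call:
play_rows(
  steps=[0.35,0,0,-1,0,0.35,0,0,-1,0,0.35,0,0,-1,0,0.35,0,0,-1,0,0.35,0.5,-0.8,0,0,0.35,0.5,-0.8,0,0,0.35,0.5,0,0,0,0.35,0,0,0,0,0.35,0,0,0,0,0.35,0,0,0,0],
)

```text
time: 64.5
position: [0.5606, 0.0981, 0.3438]
tool_rot: [1.0, 0.027, -0.001, 0.0]
ft_force: [0.4, -0.5, -0.2]
grip_width: 0.0588
grip_force: 0.0
```

Run:
```python
from h import *
np.set_printoptions(precision=4,suppress=True)
o,m=st();c=cam('wrist','w11.png')
for b in blobs(c,(100,120,60),(130,255,255),300): print(b,onz(c,b[0],.216)[0])
for b in blobs(c,(8,90,60),(30,255,255),15,300): print('stud',b[0],onz(c,b[0],.165)[0])
for b in blobs(c,(0,180,80),(4,255,255),50): print('red',b,onz(c,b[0],.251)[0])
```

```text
pos [0.5606 0.0981 0.3438] phi -86.95 w 0.0588 gf 0.0 ft [ 0.4 -0.5 -0.2] t 64.5 q6 1.49 tilt [-0.001 -0.    -1.   ]
(array([214.3, 130.8]), [186, 103, 57, 57, 2527]) [0.6127 0.1522 0.216 ]
(array([336.9, 130.3]), [309, 102, 56, 57, 2482]) [0.6183 0.0537 0.216 ]
(array([120. , 173.2]), [77, 141, 79, 66, 3833]) [0.5738 0.2305 0.216 ]
(array([275.7, 186.6]), [267, 162, 18, 50, 846]) [0.5691 0.1005 0.216 ]
(array([223.4, 239.3]), [195, 216, 52, 52, 1661]) [0.5187 0.1443 0.216 ]
(array([329. , 240.3]), [306, 216, 51, 52, 1693]) [0.5227 0.0509 0.216 ]
stud [275.5 113.8] [0.6262 0.1039 0.165 ]
stud [216.5 174.6] [0.5653 0.159  0.165 ]
stud [334.8 174.6] [0.5714 0.0428 0.165 ]
stud [276.2 230. ] [0.5101 0.0974 0.165 ]
stud [150.8 331.8] [0.3797 0.2329 0.165 ]
red (array([ 24.8, 123.2]), [3, 107, 55, 37, 797]) [0.6141 0.2776 0.251 ]
red (array([  1.1, 135.2]), [0, 124, 4, 23, 64]) [0.6049 0.2952 0.251 ]
```

View pics/w11.png

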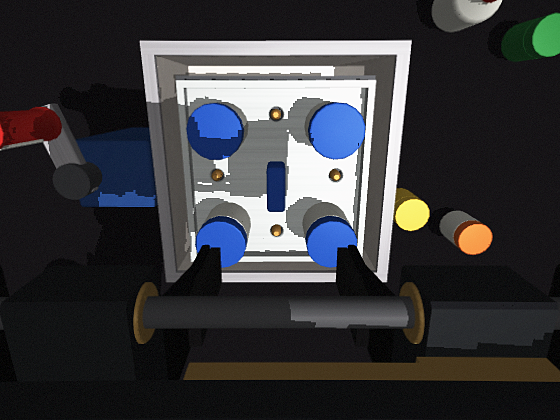

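All four blue lids stand upright on the tray at (214,131), (337,130), (223,240) and (329,240), and the studs are visible. Now back to the sleeve.

Call:
play_rows(
  steps=[0.4,0.2,-0.6,0,0,0.4,0.3,-0.9,0,0,0.4,0.3,-0.9,0,0,0.4,0.3,-1,0,0,0.4,0.3,-1,0,0,0.4,0.3,-1,0,0,0.4,0.2,-0.7,0,0,0.4,0.1,-0.3,0,0,0.4,0,0,0,0,0.4,0,0,0,0],
)

```text
time: 65.55
position: [0.6107, 0.2923, 0.344]
tool_rot: [1.0, 0.027, -0.0, 0.0]
ft_force: [-0.4, -0.7, 0.6]
grip_width: 0.0607
grip_force: 0.0
```

Call:
play_rows(
  steps=[0.4,0,0,0,0,0.4,0,0,0,0,0.4,0,0,0,0,0.4,0,0,0,0,0.4,0,0,0,0,0.4,0,0,0,0,0.4,0,0,0,0,0.4,0,0,0,0,0.4,0,0,0,0,0.4,0,0,0,0],
)

```text
time: 66.55
position: [0.611, 0.2935, 0.344]
tool_rot: [1.0, 0.027, -0.0, 0.0]
ft_force: [-0.6, -0.7, -1.4]
grip_width: 0.0611
grip_force: 0.0
```

Run:
```python
from h import *
np.set_printoptions(precision=4,suppress=True)
o,m=st();c=cam('wrist')
print('rows',m.T@(np.array([.6105,.2938,.198])-o['position'])/.03)
for b in blobs(c,(0,180,80),(4,255,255),50): print('red',b,onz(c,b[0],.225)[0])
```

```text
pos [0.611  0.2935 0.344 ] phi -86.91 w 0.0611 gf 0.0 ft [-0.6 -0.7 -1.4] t 66.55 q6 1.8 tilt [-0. -0. -1.]
rows [-0.0148 -0.0117  4.8677]
red (array([261.5, 180.5]), [247, 175, 29, 15, 165]) [0.6264 0.3078 0.225 ]
red (array([256.3, 211.3]), [237, 194, 39, 37, 846]) [0.5997 0.3111 0.225 ]
```

Run:
```python
from h import *
np.set_printoptions(precision=4,suppress=True)
cs,cd=cam('scene'),cam('side')
R1=blobs(cs,(0,150,80),(5,255,255),8,box=(320,90,420,190));R2=blobs(cd,(0,150,80),(5,255,255),8,box=(200,60,330,160))
print(R1,R2)
if R1 and R2: print(tri(cs,R1[0][0],cd,R2[0][0]))
for n,c in(('scene',cs),('side',cd)):
    for z in(.182,.215,.25): print(n,z,proj(c,[.6105,.2938,z]))
c=cam('wrist')
for z in(.181,.215,.251): print('wrist expected',z,proj(c,[.6105,.2938,z]), 'hub',proj(c,[.5554,.2914,.19]))
h=c['image'];k=h[150:300,200:360];cv2.imwrite('pics/w12.png',cv2.resize(k,None,fx=4,fy=4)[:,:,::-1])
m=blobs(c,(0,0,200),(180,60,255),15,box=(200,120,380,280));print(m)
m=blobs(c,(0,150,50),(8,255,255),30,box=(200,120,380,300));print(m)
```

```text
[(array([391.6, 156.9]), [387, 144, 11, 24, 133]), (array([397.6, 147.2]), [396, 145, 4, 5, 8])] [(array([269.9, 104.4]), [265, 94, 10, 21, 130])]
(array([0.6076, 0.3077, 0.2129]), np.float64(0.0013920974924061175))
scene 0.182 [[387.2406 167.0978]]
scene 0.215 [[388.9555 158.735 ]]
scene 0.25 [[390.8359 149.5266]]
side 0.182 [[272.1538 114.246 ]]
side 0.215 [[271.9946 106.4945]]
side 0.25 [[271.821   98.0249]]
wrist expected 0.181 [[277.6894 187.0118]] hub [[277.1686 244.4589]]
wrist expected 0.215 [[277.6052 196.758 ]] hub [[277.1686 244.4589]]
wrist expected 0.251 [[277.4936 209.6623]] hub [[277.1686 244.4589]]
[(array([347.2, 181. ]), [336, 120, 44, 160, 1562]), (array([377. , 242.3]), [373, 194, 7, 79, 285]), (array([278.4, 215.9]), [272, 202, 14, 23, 125]), (array([250.3, 213.4]), [248, 210, 5, 8, 19])]
[(array([258.1, 202.2]), [237, 175, 40, 56, 1380])]
```

The sleeve actually stands at (0.6075,0.3075), 14° short of the stop. That puts the lift at 69 mm, still within the limit. Correcting the grasp.

Call:
play_rows(
  steps=[0.4,-0.09,-0.47,0,0,0.4,0,0,0.5,0,0.4,0,0,0.9,0,0.4,0,0,0.9,0,0.4,0,0,0.9,0,0.4,0,0,0.9,0,0.4,0,0,0.6,0,0.4,0,0,0.17,0,0.4,0,0,0,0,0.4,0,0,0,0],
)

```text
time: 67.75
position: [0.6083, 0.3081, 0.1992]
tool_rot: [1.0, 0.027, 0.001, -0.0]
ft_force: [-0.3, -0.7, 0.7]
grip_width: 0.061
grip_force: 0.0
```

Call:
play_rows(
  steps=[-1,0,0,0,0,-1,0,0,0,0,-1,0,0,0,0,-1,0,0,0,0,-1,0,0,0,0,-1,0,0,0,0,-1,0,0,0,0,-1,0,0,0,0,-1,0,0,0,0,-1,0,0,0,0],
  grip_force=30,
)

```text
time: 68.75
position: [0.6079, 0.3077, 0.1982]
tool_rot: [1.0, 0.027, 0.001, -0.0]
ft_force: [0.9, 4.8, 1.3]
grip_width: 0.026
grip_force: 25.3
```

Run:
```python
from h import *
o,m=st();d=o['position'][:2]-[.5554,.2914];print(np.linalg.norm(d),np.degrees(np.arctan2(d[1],d[0])))
```

```text
pos [0.6079 0.3077 0.1982] phi -86.92 w 0.026 gf 25.3 ft [0.9 4.8 1.3] t 68.75 q6 1.82 tilt [ 0.001  0.001 -1.   ]
0.05496427991374213 17.215050978880242
```

Call:
play_rows(
  steps=[-1,-0.03,-0.12,0,0,-1,-0.26,-0.51,0,0,-1,-0.41,-0.41,0,0,-1,-0.51,-0.26,0,0,-1,-0.57,-0.09,0,0,-1,-0.57,0.09,0,0,-1,-0.51,0.26,0,0,-1,-0.41,0.41,0,0,-1,-0.26,0.51,0,0,-1,-0.09,0.57,0,0],
)

```text
time: 69.75
position: [0.5002, 0.2887, 0.1981]
tool_rot: [1.0, 0.028, 0.002, -0.001]
ft_force: [9.4, 2.0, -5.8]
grip_width: 0.0258
grip_force: 27.0
```

Call:
play_rows(
  steps=[-1,0.09,0.57,0,0,-1,0.26,0.51,0,0,-1,0.41,0.41,0,0,-1,0.51,0.26,0,0,-1,0.57,0.09,0,0,-1,0.57,-0.09,0,0,-1,0.51,-0.26,0,0,-1,0.41,-0.41,0,0,-1,0.26,-0.51,0,0,-1,0.09,-0.57,0,0],
)

```text
time: 70.75
position: [0.6105, 0.2932, 0.1979]
tool_rot: [1.0, 0.027, -0.0, 0.001]
ft_force: [-0.4, -3.5, 1.9]
grip_width: 0.0259
grip_force: 24.9
```

Run:
```python
from h import *
o,m=st();d=o['position'][:2]-[.5554,.2914];print(np.linalg.norm(d),np.degrees(np.arctan2(d[1],d[0])))
```

```text
pos [0.6105 0.2932 0.1979] phi -86.95 w 0.0259 gf 24.9 ft [-0.4 -3.5  1.9] t 70.75 q6 1.8 tilt [-0.    -0.003 -1.   ]
0.055145616962225294 1.8523445107915861
```

Call:
play_rows(
  steps=[-1,-0.09,-0.57,0,0,-1,-0.26,-0.51,0,0,-1,-0.41,-0.41,0,0,-1,-0.51,-0.26,0,0,-1,-0.57,-0.09,0,0,-1,-0.57,0.09,0,0,-1,-0.51,0.26,0,0,-1,-0.41,0.41,0,0,-1,-0.26,0.51,0,0,-1,-0.09,0.57,0,0],
)

```text
time: 71.75
position: [0.5003, 0.2894, 0.198]
tool_rot: [1.0, 0.027, 0.003, -0.002]
ft_force: [10.4, 3.6, -5.9]
grip_width: 0.0257
grip_force: 27.1
```

Call:
play_rows(
  steps=[-1,0.09,0.57,0,0,-1,0.26,0.51,0,0,-1,0.41,0.41,0,0,-1,0.51,0.26,0,0,-1,0.57,0.09,0,0,-1,0.57,-0.09,0,0,-1,0.51,-0.26,0,0,-1,0.41,-0.41,0,0,-1,0.26,-0.51,0,0,-1,0.09,-0.57,0,0],
)

```text
time: 72.75
position: [0.6106, 0.2933, 0.1978]
tool_rot: [1.0, 0.027, -0.0, 0.001]
ft_force: [-2.8, -3.1, 3.3]
grip_width: 0.0256
grip_force: 24.7
```

Call:
play_rows(
  steps=[-1,-0.09,-0.57,0,0,-1,-0.26,-0.51,0,0,-1,-0.41,-0.41,0,0,-1,-0.51,-0.26,0,0,-1,-0.57,-0.09,0,0,-1,-0.57,0.09,0,0,-1,-0.51,0.26,0,0,-1,-0.41,0.41,0,0,-1,-0.26,0.51,0,0,-1,-0.09,0.57,0,0],
)

```text
time: 73.75
position: [0.5003, 0.2895, 0.198]
tool_rot: [1.0, 0.027, 0.003, -0.002]
ft_force: [9.6, 3.5, -5.9]
grip_width: 0.0253
grip_force: 27.2
```

Call:
play_rows(
  steps=[-1,0.01,0.1,0,0,-1,0.02,0.1,0,0,-1,0,0,0,0,-1,0,0,0,0,-1,0,0,0,0,-1,0,0,0,0,-1,0,0,0,0,-1,0,0,0,0,-1,0,0,0,0,-1,0,0,0,0],
)

```text
time: 74.75
position: [0.5006, 0.2876, 0.1978]
tool_rot: [1.0, 0.027, 0.002, -0.005]
ft_force: [3.6, 12.1, -4.7]
grip_width: 0.0252
grip_force: 26.8
```

```bash
cat > chk.py <<'E'
from h import *
np.set_printoptions(precision=4,suppress=True)
o,m=st();d=o['position'][:2]-[.5554,.2914];print(np.linalg.norm(d),np.degrees(np.arctan2(d[1],d[0])))
cs,cd=cam('scene'),cam('side')
R1=blobs(cs,(0,150,80),(5,255,255),20,box=(320,90,420,190));R2=blobs(cd,(0,150,80),(5,255,255),20,box=(200,60,330,160))
if R1 and R2:
    p=tri(cs,R1[0][0],cd,R2[0][0]);d=p[0][:2]-[.5554,.2914];print('sleeve',p,np.degrees(np.arctan2(d[1],d[0])))
for n,c,bx in(('scene',cs,(270,150,350,260)),('side',cd,(225,120,330,215))):
    for b in blobs(c,(100,120,60),(130,255,255),20,box=bx): print(n,b[0],b[1],onz(c,b[0],.142)[0])
E
python3 chk.py
```

```text
pos [0.5006 0.2876 0.1978] phi -86.96 w 0.0252 gf 26.8 ft [ 3.6 12.1 -4.7] t 74.75 q6 1.84 tilt [ 0.003  0.01  -1.   ]
0.05497406540243642 -176.01765114257452
scene [324.8 179.1] [318, 173, 15, 13, 160] [0.5139 0.1454 0.142 ]
scene [298.2 195.4] [291, 189, 15, 14, 172] [0.5194 0.0454 0.142 ]
scene [323.5 199.4] [319, 192, 10, 16, 104] [0.5732 0.0936 0.142 ]
scene [345.6 199.1] [341, 193, 9, 13, 99] [0.6087 0.1443 0.142 ]
scene [321.8 216.4] [315, 209, 15, 15, 178] [0.6187 0.0518 0.142 ]
side [258.7 131.8] [247, 121, 27, 21, 325] [0.5549 0.2661 0.142 ]
side [285.  151.7] [279, 146, 13, 13, 133] [0.6109 0.1491 0.142 ]
side [255.9 159.2] [249, 153, 14, 13, 139] [0.5122 0.1436 0.142 ]
side [276.  167.7] [270, 162, 13, 12, 106] [0.5627 0.0888 0.142 ]
side [236.3 178.7] [232, 166, 9, 25, 37] [0.4326 0.0795 0.142 ]
side [296.1 172.9] [290, 167, 13, 13, 143] [0.616 0.049 0.142]
side [266.  180.8] [260, 175, 13, 13, 150] [0.5176 0.0443 0.142 ]
```

Call:
play_rows(
  steps=[-1,-0.01,-0.12,0,0,-1,0,0,0,0,0.4,0,0,0,0,0.4,0,0,0,0,0.4,0,0,0,0,0.4,0,0,0,0,0.4,0,0,-0.5,0,0.4,0,0,-1,0,0.4,0,0,-1,0,0.4,0,0,-1,0],
)

```text
time: 75.85
position: [0.4999, 0.2855, 0.304]
tool_rot: [1.0, 0.027, -0.0, -0.0]
ft_force: [1.0, -0.4, -1.6]
grip_width: 0.0606
grip_force: 0.0
```

Call:
play_rows(
  steps=[0.4,0,0,-1,0,0.4,0,0,-0.5,0,0.4,0,-0.5,0,0,0.4,0,-1,0,0,0.4,0,-1,0,0,0.4,0,-1,0,0,0.4,0,0,0,0,0.4,0,0,0,0,0.4,0,0,0,0,0.4,0,0,0,0],
)

```text
time: 76.85
position: [0.4948, 0.3897, 0.3476]
tool_rot: [1.0, 0.026, -0.0, 0.0]
ft_force: [-0.3, -0.1, 0.1]
grip_width: 0.0614
grip_force: 0.0
```

```bash
python3 chk.py
```

```text
pos [0.4948 0.3897 0.3476] phi -86.98 w 0.0614 gf 0.0 ft [-0.3 -0.1  0.1] t 76.85 q6 2.01 tilt [-0.001 -0.001 -1.   ]
0.1154812579678213 121.6502999391935
sleeve (array([0.5011, 0.2873, 0.2137]), np.float64(0.0009295642031952571)) -175.68581111343312
scene [324.8 179.1] [318, 173, 15, 13, 160] [0.5139 0.1454 0.142 ]
scene [298.1 195.3] [291, 189, 15, 14, 170] [0.519  0.0454 0.142 ]
scene [323.5 199.6] [319, 192, 10, 16, 104] [0.5738 0.0932 0.142 ]
scene [345.6 199.1] [341, 193, 9, 13, 100] [0.6087 0.1443 0.142 ]
scene [321.9 216.5] [315, 209, 15, 15, 178] [0.6191 0.0518 0.142 ]
side [258.6 132. ] [247, 121, 27, 21, 330] [0.5543 0.2653 0.142 ]
side [285.  151.7] [279, 146, 13, 13, 133] [0.6109 0.1491 0.142 ]
side [255.9 159.2] [249, 153, 14, 13, 140] [0.5122 0.1436 0.142 ]
side [276.  167.7] [270, 162, 13, 12, 106] [0.5627 0.0888 0.142 ]
side [236.3 178.7] [232, 166, 9, 25, 37] [0.4326 0.0795 0.142 ]
side [296.1 172.9] [290, 167, 13, 13, 143] [0.616 0.049 0.142]
side [265.9 180.8] [259, 175, 14, 13, 151] [0.5173 0.0444 0.142 ]
```

The sleeve is at the down stop (184°), the jars are in place, and the hand is clear. Handing in.

```bash
python3 -c "
from rig import robot
print(robot.hand_in())"
```

```text
the job is handed in; nothing more can be done
None
```

The job is handed in, but no verdict came back: by my own measurements the lift is fully down, the tray went on flat over its studs, all four blue-lidded jars stand on it, and the bystanders were not touched.

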